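Tighten the loose leg clamp of an upturned bar stool

ROBOT

A 6-joint arm with a two-finger parallel gripper is mounted at the origin on the work surface. World frame = base frame: x ahead of the robot, y to its left, z up, the work surface at z = 0. Lengths are in mm, angles in rad, forces in N, time in s.
With the tool pointing down it reaches from about 300 to 1000 mm from the base axis. Payload 5.1 kg.
Tool frame: the origin (TCP) lies at the very end of the fingers, on their centre line; the grasp point (between the pads) lies 19 mm behind it; z points along the fingers, y is the line along which they close (so a half turn about z gives the same grasp; the last joint's range is limited). The gripper opens to 95 mm and grips with 3 to 60 N. Pads are 20 mm wide; open, the fingers measure 119 mm over their backs; the gripper's body (75 mm by 180 mm) begins 59 mm behind the grasp point.
Start: joints at [-1.328, 0.124, 1.65, -0, 1.367, -0.083], TCP at [208.011, -615.805, 214.656] pointing down, gripper open.
Joint ranges: [-2.61, 2.61], [-1.02, 2.33], [0.03, 2.71], [-1.35, 4.49], [0.32, 2.68], [-2.91, 2.91]. Speed limits (rad/s): [2.57, 2.57, 3.14, 3.14, 3.14, 3.14].

INTERFACE

Orientations are given as a unit quaternion [w, x, y, z].
In Python, from cell import arm, optics gives the robot as it stands. The module is installed in compiled form; this text tells all that it offers.
- The arm moves only by the tool carry_out, never from a script. Its argument "targets" is a list of rows, each an object with "rotation": the turn, a rotation vector about the tool's x, y, z in degrees, a list of three; "offset": the shift along the tool's x, y, z in mm, a list of three; "claw": the gripper's target within -1 to 1 (shut at 1, half-way at 0, fully open at -1). In form: [{"rotation": [ax, ay, az], "offset": [x, y, z], "claw": claw}, ...]. A call has 1 to 5 rows; each row is the pose to reach, as a shift and turn from the pose commanded when the call began, along the tool's axes at that moment; what a row does not reach only later rows make up. A row lasts 1/10 s, in which the tool goes at most 50 mm and 8.59 degrees, less where a joint would pass 70% of its speed; a pose out of reach is approached as far as the arm can. A call with a gripper value outside its range is refused whole. The fingers move at their own pace and stop on an object; the grip force is fixed at half the most. Time passes only in rows, so rows that repeat a pose let the fingers close. It gives the time, the measured TCP pose, the force, the opening and the grip force at its end, in the units of the state.
- arm.sense(): the state, without advancing time (a new reading comes with each control period).
- optics.grab_frame(name): name is "scene" or "top" or "wrist"; returns a dict with "frame" (480x640x3 uint8, red, green, blue), "K" (3x3 intrinsics, pixels), "xyz" and "attitude" of the camera in the world; the wrist camera has in their place "T_tool_cam" (4x4, takes a point from camera to tool coordinates, whose origin is the TCP and whose axes are the flange's). Camera axes: x right, y up, looking along -z (the intrinsics and any distortion apply to the point x, -y, -z); pixel columns grow to the right and rows downward; lengths in mm; the calibration is good to about 2 mm. A picture is of the moment at which its call begins: read the wrist's pose just before it. There is no depth.
- arm.job_done(): hands the job in; it is judged then, once.
The state is a dict: "time_s": time; "q": joint angles; "dq": joint speeds; "joint_torque": joint torques, N m; "eef_pos": TCP position; "eef_rot": TCP orientation; "force": force on the tool from outside, world axes, zero at the start; "moment": the same for the moment, N m; "gripper_width": finger opening in mm; "finger_force": force on a finger pad.
Only numpy, scipy, OpenCV 4.12 (cv2) and the standard library are available. Lean on these libraries where they do the work, as an engineer would, in place of code of your own. Each camera call takes 0.05 s, during which the arm holds its last target. There are 200 camera calls.

TASK

The bar stool's seat lies upside down on the counter and one of its four leg clamps, the one with the red frame, has a loose bolt. Take the blue-handled hex key from the wooden block, feel for the hex socket recessed in the red clamp, and turn the bolt clockwise with the key, taking fresh holds of it as you need, until it comes up against its stop. Then hang the key back in its hole in the block, upright and fully home, without loosening the green clamps or displacing anything else on the counter.

Things in the scene. Friction and masses are not known exactly. Their poses are not given: they have to be found in the camera images.
- key_grip (a point): centre of the hex key's blue square handle (26 x 26 mm, 55 mm tall), half-way up. The key stands upright: z up along it, x and y square to the handle's flats. Below the handle a dark round collar, 36 mm across, 6 mm thick, its underside 33.5 mm below this point; then a steel hexagonal shaft, 16 mm across flats. The key's end is 127.5 mm below this point. Mass about 0.22 kg
- key_tip (a point): the lower end of the hex key, on its axis; axes as for the handle. The last 4 mm is a tapered nose, 10 mm across at its end. One pair of the hexagonal shaft's flats is square to the key's x axis, the others at 60 degree steps. In the socket it has about 10 degrees of play in all, and binds while twisted hard: ease off the twist before drawing it out
- red_socket (a point): centre of the mouth of the red clamp's socket; z up, x square to a flat of the hexagon (turns with the bolt). A hexagonal lead-in, 24.8 mm across flats at the top, narrows over 5 mm to a 16.8 mm hexagon, 22 mm deep: key fully in with its end 27 mm below this point. Goes in only within about 5 deg of matching (six ways round); askew it stops at the lead-in's foot and drops in when twisted to match
- red_bolt (a joint): turn left in the red bolt, rad: 0 is tight against a hard stop; it grows as the bolt is unscrewed (counter-clockwise seen from above). Starts loose by 3.0 to 3.8 (its upper end is 3.9). Friction about 0.08 N m; stays where it is left. The bolt's mouth is about 89 mm above the counter, in a fixed square housing of 47 mm with a bright red frame on top, nearly level with the mouth
- green1_bolt (a joint): the same for a bolt in a green-framed housing of the same kind and size; it is tight (0) and is to be left so
- green2_bolt (a joint): as green1_bolt, another green clamp
- green3_bolt (a joint): as green1_bolt, another green clamp
- seat_mid (a point): centre of the upturned seat (fixed black disc, 320 mm across, 50 mm thick), on top of its grey steel plate, 200 mm square, 58 mm above the counter; x and y square to the plate. The four clamps stand 45 mm out from here in both x and y, in any order; 83 mm out in both stand four steel leg sleeves, 32 mm across, tops 128 mm above the counter
- block_hole0 (a point): mouth of the key's hole (24 mm square, 97 mm deep) in the top of the dark wooden block, 100 mm above the counter; x, y along its sides. The hanging key rests with its collar on the top, its end 94 mm below this point. The fixed block (70 mm in x, 150 in y) is centred 40 mm from here towards -y; a fixed knob, 22 mm wide, 42 mm tall, stands on it 92 mm from here towards -y
- bottle1: wine bottle, dark green with paper label, 74 mm across and 300 mm tall, loose, origin at its underside: not to be displaced
- bottle2: as bottle1, another
- bottle3: as bottle1, another
- mug: white mug, 80 mm across and 90 mm tall with a handle towards its y, loose, origin at its underside: not to be displaced
- tin: open steel tin, 110 x 90 mm, 45 mm tall, loose, origin at its underside: not to be displaced
- foot1: black rubber stool foot, 31 mm across and 26 mm tall, loose, standing on the plate between the clamps, origin at its underside: not to be displaced
- foot2: the same, standing on the edge of the padded seat
Things that resemble listed ones, but are neither listed nor needed, are in the scene too. What is meant by the part that bears key_grip is not pink, and is the larger of those in its own colour.

How it is judged:
By the outcome, as a careful person would: the job done as asked, in the order asked, and still so for the second after the job is handed in, with the robot touching nothing.
It also fails if it takes over 72 s, if anything falls off the work surface, if the arm or the gripper's body presses on something with over 40 N, if the wrist force passes 120 N, or if a joint passes its speed limit or range.

## Working session

There is one attempt and no reset: what is moved stays moved. The work goes in short steps, Python scripts to look and compute and a tool call to move; the robot and the scene stay as the last step left them, time stands still between calls to the robot, and variables do not carry over. Pictures are saved under pics/ and viewed, at most 10 in all, crops included, and the job is handed in when it is done.

Besides the shell and the picture viewer there is one more tool, called after "Request:" in YAML: its name, and indented under it one key for each argument. carry_out: Moves the arm, as the interface text tells. Its arguments: {"type":"object","properties":{"targets":{"type":"array","items":{"type":"object","properties":{"rotation":{"type":"array","items":{"type":"number"}},"offset":{"type":"array","items":{"type":"number"}},"claw":{"type":"number"}}}}},"required":["targets"]}

```bash
mkdir -p pics; ls; python3 - <<'E'
from cell import arm, optics
import cv2
s=arm.sense();print(s)
for n in ["scene","top"]:
    d=optics.grab_frame(n);print(n,d["K"],d["xyz"],d["attitude"],[k for k in d])
    cv2.imwrite(f"pics/{n}0.png",d["frame"][:,:,::-1])
d=optics.grab_frame("wrist");print(d["K"],d["T_tool_cam"],d.keys())
E
```

```text
pics
{'time_s': 0.0, 'q': array([-1.32761394e+00,  1.24521573e-01,  1.65168341e+00,  3.83271483e-05,
        1.36747056e+00, -8.26204137e-02]), 'dq': array([1.45672611e-04, 1.86725829e-03, 1.15774781e-03, 7.52023221e-04,
       8.17609787e-04, 9.87281160e-05]), 'joint_torque': array([ 3.59319583e-04, -4.17598844e+01, -3.59934461e+01,  7.73594063e-02,
        4.91722499e-02, -1.74425809e-04]), 'eef_pos': array([ 207.86068321, -615.19230826,  213.37082353]), 'eef_rot': array([-1.03959452e-03,  9.86760979e-01,  1.62177946e-01, -6.48140303e-05]), 'force': array([0.5833798 , 0.50922271, 0.78369714]), 'moment': array([ 0.00375262, -0.01340499,  0.01624596]), 'finger_force': 0.0, 'gripper_width': 94.81353606322273}
scene [[464.0751884    0.         320.14883852]
 [  0.         464.0751884  243.84012521]
 [  0.           0.           1.        ]] [ 933.39689108  461.02430786 1007.56494853] [0.29153603 0.09206366 0.26730069 0.91382787] ['frame', 'K', 'xyz', 'attitude']
top [[528.90194014   0.         314.84317716]
 [  0.         528.90194014 233.35719574]
 [  0.           0.           1.        ]] [ 381.92600898  -13.37527875 1570.04502263] [-0.70544176 -0.04001894  0.04532043  0.70618444] ['frame', 'K', 'xyz', 'attitude']
[[407.69633978   0.         329.3400553 ]
 [  0.         407.69633978 238.60975619]
 [  0.           0.           1.        ]] [[ 1.06822469e-04  9.58650681e-01  2.84585417e-01  8.11563890e+01]
 [ 9.99998758e-01  3.45012408e-04 -1.53756549e-03 -7.21623009e-01]
 [-1.57217371e-03  2.84585228e-01 -9.58649454e-01 -1.69904626e+02]
 [ 0.00000000e+00  0.00000000e+00  0.00000000e+00  1.00000000e+00]] dict_keys(['frame', 'K', 'T_tool_cam'])
```

View pics/top0.png

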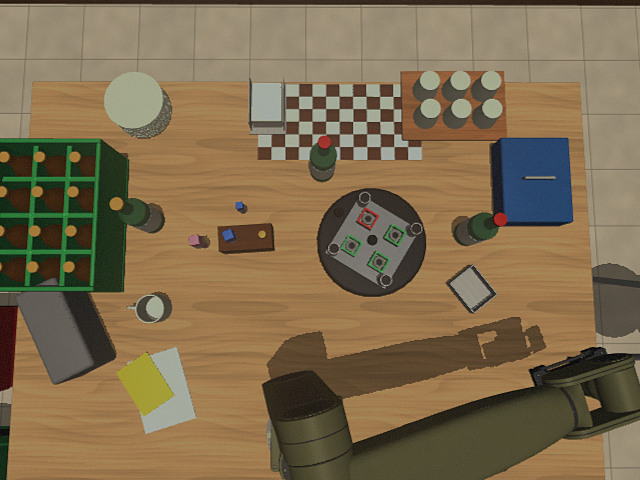

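View pics/scene0.png

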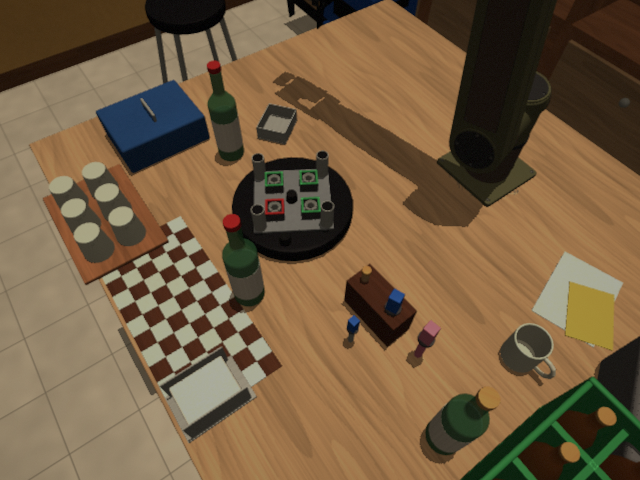

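The top view shows the block at (246,238) with the blue key at (229,235), the red clamp at (368,218), the seat centre at (372,241), and bottles at (322,145), (485,226) and (120,205). The scene view agrees: key at (396,302), red clamp at (275,207). The other blue and pink keys are decoys.

```bash
cat > h.py <<'E'
from cell import arm, optics
import cv2, numpy as np
from scipy.spatial.transform import Rotation as R
def q2R(q): return R.from_quat([q[1],q[2],q[3],q[0]]).as_matrix()
def cam(n):
    s=arm.sense(); d=optics.grab_frame(n)
    if n=="wrist":
        T=np.array(d["T_tool_cam"]); Rt=q2R(s["eef_rot"])
        return d["frame"],d["K"],Rt@T[:3,3]+s["eef_pos"],Rt@T[:3,:3]
    return d["frame"],d["K"],np.array(d["xyz"]),q2R(d["attitude"])
def ray(c,uv):
    f,K,p,Rc=c; v=np.linalg.inv(K)@[uv[0],uv[1],1]; return p,Rc@[v[0],-v[1],-v[2]]
def plane(c,uv,z):
    p,d=ray(c,uv); return p+d*(z-p[2])/d[2]
def proj(c,X):
    f,K,p,Rc=c; v=Rc.T@(np.asarray(X,float)-p); u=K@[v[0],-v[1],-v[2]]; return u[:2]/u[2]
def tri(rs):
    A=0;b=0
    for p,d in rs:
        d=d/np.linalg.norm(d);M=np.eye(3)-np.outer(d,d);A=A+M;b=b+M@p
    return np.linalg.solve(A,b)
def blobs(f,lo,hi,amin=20):
    m=cv2.inRange(cv2.cvtColor(f,cv2.COLOR_RGB2HSV),lo,hi)
    cs,_=cv2.findContours(m,cv2.RETR_EXTERNAL,cv2.CHAIN_APPROX_NONE)
    return sorted([c for c in cs if cv2.contourArea(c)>=amin],key=cv2.contourArea,reverse=True)
def togo(target,q=None):
    s=arm.sense(); return q2R(s["eef_rot"]).T@(np.array(target)-s["eef_pos"])
BLUE=((105,100,50),(130,255,255)); RED=((0,150,60),(6,255,255)); GREEN=((45,120,60),(75,255,255))
E
python3 - <<'E'
from h import *
t=cam("top");s=cam("scene")
def c(b): return cv2.minAreaRect(b)
for n,k in (("top",t),("scene",s)):
  for nm,col in (("B",BLUE),("R",RED),("G",GREEN)):
    print(n,nm,[(np.round(c(b)[0]),np.round(c(b)[1]),round(c(b)[2]),int(cv2.contourArea(b))) for b in blobs(k[0],*col,15)[:8]])
print("key",plane(t,(229,235),161)); print("red",plane(t,(368,218),89)); print("seat",plane(t,(372,241),58))
for uv in [(322,145),(322,175),(485,226),(462,232),(117,204),(155,218)]: print(uv,plane(t,uv,300).round(),plane(t,uv,0).round())
print("key tri",tri([ray(t,(229,235)),ray(s,(397,298))]),"red",tri([ray(t,(368,218)),ray(s,(275,207))]))
E
```

```text
top B [(array([536., 180.]), array([86., 69.]), 88, 5612), (array([228., 234.]), array([ 9., 10.]), 68, 77), (array([239., 205.]), array([6., 6.]), 90, 32)]
top R [(array([367., 218.]), array([16., 16.]), 31, 239), (array([500., 219.]), array([12., 12.]), 90, 118), (array([324., 142.]), array([12., 12.]), 90, 113)]
top G [(array([ 50., 214.]), array([151., 100.]), 90, 5754), (array([379., 261.]), array([16., 16.]), 31, 234), (array([395., 234.]), array([16., 16.]), 31, 229), (array([351., 245.]), array([16., 16.]), 32, 228), (array([ 27., 278.]), array([ 6., 15.]), 4, 64), (array([ 36., 150.]), array([10.,  5.]), 90, 31)]
scene B [(array([150., 114.]), array([49., 96.]), 67, 4001), (array([396., 296.]), array([13., 11.]), 27, 123), (array([354., 321.]), array([8., 8.]), 45, 67)]
scene R [(array([274., 206.]), array([15., 18.]), 90, 262), (array([232., 221.]), array([14., 17.]), 90, 187), (array([213.,  64.]), array([ 9., 12.]), 90, 83)]
scene G [(array([567., 458.]), array([ 88., 156.]), 47, 2491), (array([310., 205.]), array([15., 19.]), 86, 236), (array([274., 179.]), array([14., 17.]), 90, 216), (array([308., 177.]), array([17., 14.]), 0, 209)]
key [548.61835882 205.93814636 161.        ]
red [ 605.38668931 -175.29629845   89.        ]
seat [ 543.16378465 -189.29215875   58.        ]
(322, 145) [756. -41. 300.] [844. -48.   0.]
(322, 175) [680. -41. 300.] [751. -47.   0.]
(485, 226) [ 554. -436.  300.] [ 594. -536.    0.]
(462, 232) [ 539. -380.  300.] [ 576. -466.    0.]
(117, 204) [608. 457. 300.] [662. 569.   0.]
(155, 218) [574. 364. 300.] [619. 453.   0.]
key tri [549.09672593 211.01992729 142.57792715] red [ 605.31584786 -175.02573534   79.79189336]
```

```bash
cat >> h.py <<'E'
def psi_now(s=None):
    s=s or arm.sense(); M=q2R(s["eef_rot"]); return np.degrees(np.arctan2(M[1,0],M[0,0]))
def plan(p,psi,n,s=None):
    "n calls: offset in tool axes and z-turn of each (tool kept down)"
    s=s or arm.sense(); p0=s["eef_pos"]; a0=psi_now(s); d=(np.array(p)-p0)/n; da=(psi-a0)/n
    M=q2R(s["eef_rot"]); print("at",p0.round(1),"psi",round(a0,1),"q6",np.degrees(s["q"][5]).round(),"t",s["time_s"], "tilt",(M[:2,2]).round(3))
    for i in range(n):
        a=np.radians(a0+da*i); print(np.round([d[0]*np.cos(a)+d[1]*np.sin(a), d[0]*np.sin(a)-d[1]*np.cos(a), -d[2]],1),"turn",round(-da,1))
E
python3 - <<'E'
from h import *
plan((550,207,260),202,5)
E
```

```text
at [ 208.  -615.5  214. ] psi 18.7 q6 -5.0 t 0.25 tilt [-0.     0.001]
[ 117.5 -134.    -9.2] turn -36.7
[174.2 -37.3  -9.2] turn -36.7
[162.   74.1  -9.2] turn -36.7
[ 85.7 156.2  -9.2] turn -36.7
[-24.5 176.5  -9.2] turn -36.7
```

Request:
carry_out:
  targets:
    - {"rotation": [0,0,-7.4],"offset": [23.5,-27,-2],"claw": -1}
    - {"rotation": [0,0,-14.7],"offset": [47,-54,-4],"claw": -1}
    - {"rotation": [0,0,-22],"offset": [70.5,-80,-6],"claw": -1}
    - {"rotation": [0,0,-29.4],"offset": [94,-107,-8],"claw": -1}
    - {"rotation": [0,0,-36.7],"offset": [117.5,-134,-9],"claw": -1}

```text
time_s: 0.75
eef_pos: [276.8, -449.9, 223.7]
eef_rot: [0.0, 0.884, 0.467, 0.0]
force: [0.4, -0.3, -0.0]
gripper_width: 95.0
finger_force: 0.0
```

Request:
carry_out:
  targets:
    - {"rotation": [0,0,-7.4],"offset": [35,-7.5,-2],"claw": -1}
    - {"rotation": [0,0,-14.7],"offset": [70,-15,-4],"claw": -1}
    - {"rotation": [0,0,-22],"offset": [104.5,-22,-6],"claw": -1}
    - {"rotation": [0,0,-29.4],"offset": [139,-30,-8],"claw": -1}
    - {"rotation": [0,0,-36.7],"offset": [174,-37,-9],"claw": -1}

```text
time_s: 1.25
eef_pos: [345.2, -285.7, 232.9]
eef_rot: [0.0, 0.692, 0.721, 0.0]
force: [1.2, -0.3, -0.3]
gripper_width: 94.8
finger_force: 0.0
```

Request:
carry_out:
  targets:
    - {"rotation": [0,0,-7.4],"offset": [32.5,15,-2],"claw": -1}
    - {"rotation": [0,0,-14.7],"offset": [65,30,-4],"claw": -1}
    - {"rotation": [0,0,-22],"offset": [97,44.5,-6],"claw": -1}
    - {"rotation": [0,0,-29.4],"offset": [129.5,59,-8],"claw": -1}
    - {"rotation": [0,0,-36.7],"offset": [162,74,-9],"claw": -1}

```text
time_s: 1.75
eef_pos: [413.3, -121.1, 242.0]
eef_rot: [0.0, 0.43, 0.903, 0.0]
force: [0.3, -0.3, 0.3]
gripper_width: 95.2
finger_force: 0.0
```

Tracking is exact. Continuing.

Request:
carry_out:
  targets:
    - {"rotation": [0,0,-7.4],"offset": [17,31,-2],"claw": -1}
    - {"rotation": [0,0,-14.7],"offset": [34,62.5,-4],"claw": -1}
    - {"rotation": [0,0,-22],"offset": [51.5,94,-6],"claw": -1}
    - {"rotation": [0,0,-29.4],"offset": [68.5,125,-8],"claw": -1}
    - {"rotation": [0,0,-36.7],"offset": [85.5,156,-9],"claw": -1}

```text
time_s: 2.25
eef_pos: [481.4, 43.4, 250.9]
eef_rot: [0.0, 0.124, 0.992, -0.0]
force: [0.7, -0.1, 0.4]
gripper_width: 95.1
finger_force: 0.0
```

Request:
carry_out:
  targets:
    - {"rotation": [0,0,-7.4],"offset": [-5,35,-2],"claw": -1}
    - {"rotation": [0,0,-14.7],"offset": [-10,70.5,-4],"claw": -1}
    - {"rotation": [0,0,-22],"offset": [-14.5,106,-6],"claw": -1}
    - {"rotation": [0,0,-29.4],"offset": [-19.5,141,-8],"claw": -1}
    - {"rotation": [0,0,-36.7],"offset": [-24.5,176.5,-9],"claw": -1}

```text
time_s: 2.75
eef_pos: [549.5, 208.1, 259.8]
eef_rot: [0.0, -0.195, 0.981, -0.0]
force: [0.4, -0.0, 0.0]
gripper_width: 95.0
finger_force: 0.0
```

```bash
python3 - <<'E'
from h import *
c=cam("wrist");cv2.imwrite("pics/w1.png",c[0][:,:,::-1]);print(arm.sense()["eef_pos"],psi_now())
for b in blobs(c[0],*BLUE,50)[:4]:
    r=cv2.minAreaRect(b);print(r,cv2.contourArea(b),plane(c,r[0],161))
    print([plane(c,u,161).round(1)[:2] for u in cv2.boxPoints(r)])
E
```

```text
[550.62916473 211.98900792 259.52337266] -157.16370415606005
((333.5, 235.0), (50.0, 37.0), 90.0) 1757.5 [545.80017791 209.9282409  161.        ]
[array([534.4, 191.7]), array([524.8, 214.7]), array([557.6, 228.9]), array([567.5, 205. ])]
((271.6764831542969, 300.29412841796875), (21.828205108642578, 37.593021392822266), 14.03624439239502) 737.5 [608.07423959 187.64608837 161.        ]
[array([624. , 181.7]), array([594.5, 178.1]), array([592.5, 193.4]), array([622.1, 197.5])]
```

View pics/w1.png

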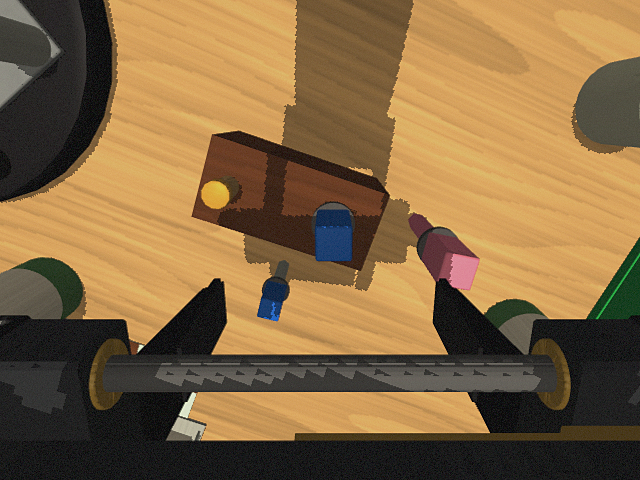

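The wrist view shows the blue handle at (333,242), square to the fingers and almost exactly on the tool axis. The decoys at (271,300) and (455,260) are clear of the fingers, so I'm descending.

Request:
carry_out:
  targets:
    - {"rotation": [0,0,0],"offset": [0,0,40],"claw": -0.3}
    - {"rotation": [0,0,0],"offset": [0,0,80],"claw": -0.3}
    - {"rotation": [0,0,0],"offset": [0,0,115],"claw": -0.3}
    - {"rotation": [0,0,0],"offset": [0,0,145],"claw": -0.3}
    - {"rotation": [0,0,0],"offset": [0,0,145],"claw": -0.3}

```text
time_s: 3.3
eef_pos: [545.2, 205.4, 109.0]
eef_rot: [-0.005, -0.192, 0.981, -0.0]
force: [-0.7, -0.2, -0.3]
gripper_width: 63.5
finger_force: 0.0
```

Request:
carry_out:
  targets:
    - {"rotation": [0,0,0],"offset": [0,0,0],"claw": 1}
    - {"rotation": [0,0,0],"offset": [0,0,0],"claw": 1}
    - {"rotation": [0,0,0],"offset": [0,0,0],"claw": 1}
    - {"rotation": [0,0,0],"offset": [0,0,0],"claw": 1}
    - {"rotation": [0,0,0],"offset": [0,0,0],"claw": 1}

```text
time_s: 3.8
eef_pos: [549.5, 208.1, 116.4]
eef_rot: [0.001, -0.192, 0.981, 0.002]
force: [-4.7, 10.2, 7.2]
gripper_width: 27.1
finger_force: 5.4
```

```bash
python3 - <<'E'
from h import *
s=arm.sense();print({k:np.round(s[k],3) for k in("time_s","eef_pos","eef_rot","force","moment","finger_force","gripper_width")},psi_now())
c=cam("wrist");cv2.imwrite("pics/w2.png",c[0][:,:,::-1])
E
```

```text
{'time_s': np.float64(3.8), 'eef_pos': array([549.476, 208.12 , 116.379]), 'eef_rot': array([ 0.001, -0.192,  0.981,  0.002]), 'force': array([-4.718, 10.217,  7.212]), 'moment': array([2.026, 0.806, 0.032]), 'finger_force': np.float64(5.372), 'gripper_width': np.float64(27.143)} -157.87633632283757
```

View pics/w2.png

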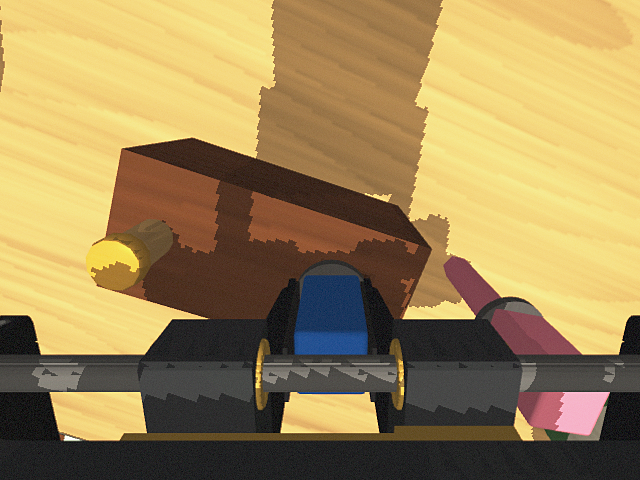

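The handle at (333,300) is between the pads, but a side force of about 11 N along tool +y shows the grip is slightly off-centre. I'll shift to relieve it.

Request:
carry_out:
  targets:
    - {"rotation": [0,0,0],"offset": [0,1,0],"claw": 1}
    - {"rotation": [0,0,0],"offset": [0,2,0],"claw": 1}
    - {"rotation": [0,0,0],"offset": [0,2,0],"claw": 1}

```text
time_s: 4.15
eef_pos: [549.1, 209.1, 116.3]
eef_rot: [0.001, -0.192, 0.981, 0.0]
force: [-2.5, 3.0, 6.7]
gripper_width: 25.6
finger_force: 30.0
```

```bash
cat >> h.py <<'E'
def st():
    s=arm.sense();M=q2R(s["eef_rot"]);print("t",round(s["time_s"],2),"pos",s["eef_pos"].round(1),"psi",round(psi_now(s),1),"tiltz",M[:2,2].round(4),"F",s["force"].round(1),"Ftool",(M.T@s["force"]).round(1),"M",s["moment"].round(2),"ff",round(s["finger_force"],1),"w",round(s["gripper_width"],1),"q6",np.degrees(s["q"][5]).round(1));return s
E
python3 -c "
from h import *
st()"
```

```text
t 4.15 pos [549.1 209.1 116.3] psi -157.8 tiltz [0.0022 0.0011] F [-2.5  3.   6.7] Ftool [ 1.1  3.7 -6.7] M [ 0.67  0.11 -0.05] ff 30.0 w 25.6 q6 -96.6
```

Request:
carry_out:
  targets:
    - {"rotation": [0,0,0],"offset": [0,0.5,-10],"claw": 1}
    - {"rotation": [0,0,0],"offset": [0,0.5,-35],"claw": 1}
    - {"rotation": [0,0,0],"offset": [0,0.5,-70],"claw": 1}
    - {"rotation": [0,0,0],"offset": [0,0.5,-110],"claw": 1}
    - {"rotation": [0,0,0],"offset": [0,0.5,-145],"claw": 1}

```text
time_s: 4.65
eef_pos: [547.6, 208.0, 260.4]
eef_rot: [-0.001, -0.192, 0.981, -0.001]
force: [1.6, -0.6, -2.8]
gripper_width: 25.5
finger_force: 30.0
```

Request:
carry_out:
  targets:
    - {"rotation": [0,0,0],"offset": [0,0,-15],"claw": 1}
    - {"rotation": [0,0,0],"offset": [0,0,-20],"claw": 1}
    - {"rotation": [0,0,0],"offset": [0,0,-20],"claw": 1}
    - {"rotation": [0,0,0],"offset": [0,0,-20],"claw": 1}

```text
time_s: 5.05
eef_pos: [547.1, 208.4, 276.7]
eef_rot: [-0.002, -0.192, 0.981, -0.0]
force: [0.1, 0.0, -3.5]
gripper_width: 25.7
finger_force: 30.0
```

```bash
python3 - <<'E'
from h import *
st();plan((661,-151,285),202-360,2)
c=cam("wrist");cv2.imwrite("pics/w3.png",c[0][:,:,::-1]);np.savez("w3.npz",f=c[0],K=c[1],p=c[2],R=c[3])
E
```

```text
t 5.05 pos [547.1 208.4 276.7] psi -157.8 tiltz [-0.0043 -0.0015] F [ 0.1  0.  -3.5] Ftool [-0.1 -0.   3.5] M [ 0.11 -0.13  0.02] ff 30.0 w 25.7 q6 -96.5
at [547.1 208.4 276.7] psi -157.8 q6 -97.0 t 5.05 tilt [-0.004 -0.001]
[  15.  -187.9   -4.1] turn 0.1
[  14.8 -187.9   -4.1] turn 0.1
```

View pics/w3.png

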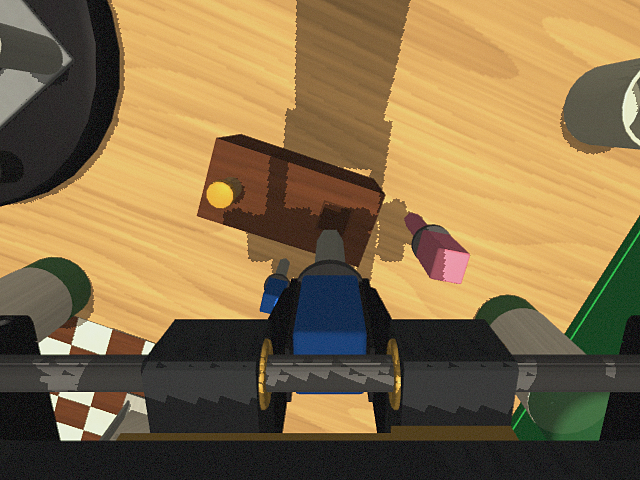

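The key is held, with its tip at about (330,232) in front of the empty hole at (334,214). The block top's corners are at about (217,138), (384,192), (361,268) and (198,215). Moving to look at the red clamp.

Request:
carry_out:
  targets:
    - {"rotation": [0,0,0],"offset": [2,-30,-1],"claw": 1}
    - {"rotation": [0,0,0],"offset": [5,-70,-2],"claw": 1}
    - {"rotation": [0,0,0],"offset": [8,-110,-3],"claw": 1}
    - {"rotation": [0,0,0],"offset": [12,-150,-4],"claw": 1}
    - {"rotation": [0,0,0],"offset": [15,-190,-4],"claw": 1}

```text
time_s: 5.6
eef_pos: [605.5, 25.7, 281.6]
eef_rot: [-0.002, -0.192, 0.981, 0.0]
force: [0.8, 1.0, -2.9]
gripper_width: 25.8
finger_force: 30.0
```

Request:
carry_out:
  targets:
    - {"rotation": [0,0,0],"offset": [4,-40,-1],"claw": 1}
    - {"rotation": [0,0,0],"offset": [8,-80,-2],"claw": 1}
    - {"rotation": [0,0,0],"offset": [12,-120,-3],"claw": 1}
    - {"rotation": [0,0,0],"offset": [15,-160,-4],"claw": 1}
    - {"rotation": [0,0,0],"offset": [15,-180,-4],"claw": 1}

```text
time_s: 6.1
eef_pos: [659.7, -148.1, 285.1]
eef_rot: [-0.002, -0.191, 0.982, 0.0]
force: [0.8, 0.4, -2.9]
gripper_width: 26.0
finger_force: 30.0
```

Request:
carry_out:
  targets:
    - {"rotation": [0,0,0],"offset": [0,-6,0],"claw": 1}
    - {"rotation": [0,0,0],"offset": [0,-6,0],"claw": 1}
    - {"rotation": [0,0,0],"offset": [0,-6,0],"claw": 1}
    - {"rotation": [0,0,0],"offset": [0,-6,0],"claw": 1}

```text
time_s: 6.5
eef_pos: [662.1, -149.1, 287.7]
eef_rot: [-0.0, -0.193, 0.981, 0.0]
force: [0.5, 0.1, -2.0]
gripper_width: 25.8
finger_force: 30.0
```

```bash
python3 - <<'E'
from h import *
st()
c=cam("wrist");cv2.imwrite("pics/w4.png",c[0][:,:,::-1]);np.savez("w4.npz",f=c[0],K=c[1],p=c[2],R=c[3])
for b in blobs(c[0],*RED,50)[:3]:
    r=cv2.minAreaRect(b);print(r,cv2.contourArea(b),plane(c,r[0],89),[plane(c,u,89).round(1)[:2] for u in cv2.boxPoints(r)])
E
```

```text
t 6.5 pos [ 662.1 -149.1  287.7] psi -157.7 tiltz [-0.0002  0.0004] F [ 0.5  0.1 -2. ] Ftool [-0.5 -0.1  2. ] M [ 0.1  -0.15 -0.03] ff 30.0 w 25.8 q6 -129.5
((327.16339111328125, 140.2217254638672), (54.192962646484375, 54.06584930419922), 53.61565017700195) 2767.5 [ 606.58549068 -173.63128005   89.        ] [array([ 614.6, -206.2]), array([ 575.5, -181.1]), array([ 598.5, -140.8]), array([ 639.4, -165.8])]
```

View pics/w4.png

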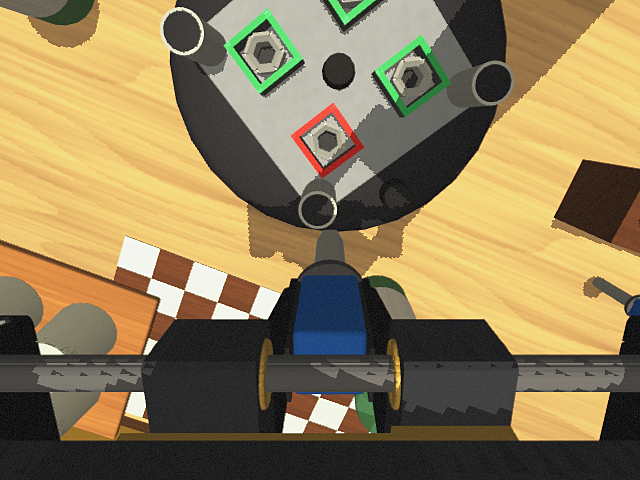

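```bash
python3 - <<'E'
from h import *
d=np.load("w4.npz");c=(d["f"],d["K"],d["p"],d["R"]);f=c[0]
a=cv2.resize(f[105:175,292:362],(560,560),interpolation=cv2.INTER_CUBIC)
b=cv2.resize(f[220:290,295:325+40][:, :30+40],(240,240),interpolation=cv2.INTER_CUBIC)
o=np.zeros((560,800,3),np.uint8);o[:,:560]=a;o[:240,560:]=b
cv2.imwrite("pics/w4c.png",o[:,:,::-1])
s=arm.sense();M=q2R(s["eef_rot"])
for z in(108.5,75): print(z,proj(c,s["eef_pos"]+M@[0,0,z]))
g=cv2.cvtColor(f,cv2.COLOR_RGB2GRAY)[105:175,292:362]
for th in(60,75,90,105):
    cs,_=cv2.findContours((g<th).astype(np.uint8),cv2.RETR_LIST,cv2.CHAIN_APPROX_NONE)
    for k in cs:
        if 60<cv2.contourArea(k)<900:
            m=cv2.moments(k);print(th,cv2.contourArea(k),m["m10"]/m["m00"]+292,m["m01"]/m["m00"]+105)
E
```

```text
108.5 [328.73204562 234.96942997]
75 [328.58656687 249.69275687]
75 401.0 341.14172901080633 155.68827930174564
90 462.5 339.9571171171171 155.24612612612611
90 265.5 327.0872567482737 140.53609541745135
105 280.0 327.1517857142857 140.4875
105 534.5 339.6161521671344 154.65388213283444
```

View pics/w4c.png

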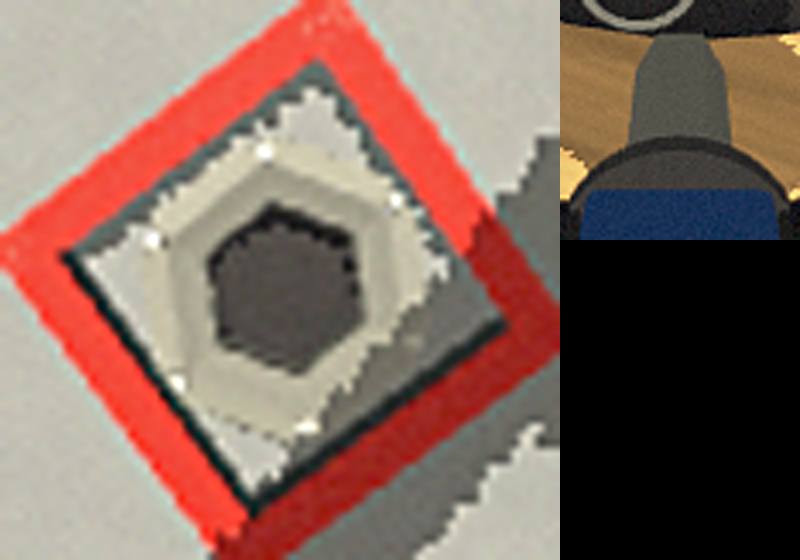

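The crop shows the socket's hexagon at (327,140), with a vertex about 9° left of image up. The key tip is at about (331,231). I'll check the shaft's facets to get the key's hexagon phase.

```bash
python3 - <<'E'
from h import *
d=np.load("w4.npz");f=d["f"];g=cv2.cvtColor(f,cv2.COLOR_RGB2GRAY).astype(int)
for r in (236,240,244,248,252,256): print(r,g[r,306:354].tolist())
print(f[244,312:348:3].tolist())
c=(f,d["K"],d["p"],d["R"])
s=arm.sense();M=q2R(s["eef_rot"])
for z in(60,70,80,90,100):
    u=[proj(c,s["eef_pos"]+M@[x,y,z]) for x,y in((0,-8),(0,8),(0,-9.24),(0,9.24))]
    print(z,np.round(u,1).tolist())
plan((606.6,-173.6,205),202-360,2)
print(plane(c,(327.1,140.5),84), plane(c,(327.6,140.4),89))
E
```

```text
236 [118, 119, 119, 115, 107, 110, 109, 107, 109, 106, 107, 106, 112, 94, 81, 81, 84, 84, 80, 84, 81, 83, 80, 79, 87, 81, 81, 80, 86, 82, 85, 78, 77, 80, 109, 126, 122, 124, 123, 124, 121, 124, 125, 125, 125, 123, 122, 123]
240 [128, 124, 122, 113, 122, 121, 127, 127, 128, 130, 131, 93, 81, 82, 86, 85, 85, 83, 83, 82, 80, 85, 81, 82, 85, 82, 83, 83, 82, 87, 82, 83, 77, 83, 82, 76, 87, 119, 118, 117, 117, 122, 122, 119, 120, 122, 123, 123]
244 [127, 128, 131, 133, 133, 128, 131, 129, 131, 129, 116, 80, 83, 84, 86, 81, 85, 82, 83, 82, 82, 85, 83, 83, 81, 78, 82, 84, 82, 81, 81, 80, 76, 78, 81, 77, 79, 101, 115, 111, 113, 110, 114, 117, 114, 114, 111, 115]
248 [123, 124, 125, 124, 124, 124, 118, 126, 125, 123, 87, 80, 84, 86, 81, 84, 84, 80, 81, 81, 82, 84, 83, 88, 83, 79, 82, 85, 85, 79, 86, 81, 81, 82, 80, 77, 76, 85, 130, 118, 120, 121, 115, 118, 122, 123, 116, 120]
252 [123, 121, 123, 135, 128, 131, 126, 127, 124, 117, 77, 84, 85, 82, 84, 79, 86, 84, 85, 82, 83, 84, 82, 85, 85, 81, 81, 81, 79, 82, 84, 83, 82, 81, 79, 80, 75, 82, 108, 129, 131, 130, 126, 128, 124, 125, 124, 123]
256 
[... 233 characters left out ...]
 123, 75], [83, 85, 75], [82, 82, 72], [84, 84, 74], [85, 87, 72], [83, 81, 73], [85, 85, 75], [83, 81, 72], [80, 79, 71], [80, 80, 69], [139, 106, 64]]
60 [[315.1, 257.5], [341.9, 257.6], [313.0, 257.5], [344.0, 257.6]]
70 [[315.7, 252.2], [341.5, 252.2], [313.7, 252.2], [343.5, 252.2]]
80 [[316.2, 247.3], [341.0, 247.3], [314.2, 247.3], [343.0, 247.3]]
90 [[316.7, 242.7], [340.7, 242.7], [314.8, 242.7], [342.5, 242.7]]
100 [[317.1, 238.4], [340.3, 238.4], [315.3, 238.4], [342.1, 238.4]]
at [ 662.1 -149.2  287.9] psi -157.7 q6 -129.0 t 6.55 tilt [0. 0.]
[30.3 -0.8 41.4] turn 0.1
[30.3 -0.8 41.4] turn 0.1
[ 607.09129163 -173.52000085   84.        ] [ 606.58126524 -173.2179615    89.        ]
```

```bash
python3 - <<'E'
from h import *
d=np.load("w4.npz");c=(d["f"],d["K"],d["p"],d["R"])
P=lambda x,y,z:plane(c,(292+(x+.5)/8-.5,105+(y+.5)/8-.5),z)[:2]
psi=psi_now()
for a,b,z in(((305,428),(265,150),89),((178,383),(397,200),89),((295,375),(275,205),84),((218,340),(352,235),84),((362,330),(208,265),84)):
    v=P(*b,z)-P(*a,z);w=np.degrees(np.arctan2(v[1],v[0]));print("vertex dir rel tool x, cw:",round((psi-w+30)%60-30,1),np.linalg.norm(v).round(1),((P(*a,z)+P(*b,z))/2).round(1))
plan((607,-173.5,210),181-360,1)
E
```

```text
vertex dir rel tool x, cw: -8.3 30.1 [ 607.1 -173.4]
vertex dir rel tool x, cw: -9.1 31.1 [ 607.2 -173.2]
vertex dir rel tool x, cw: -6.8 18.6 [ 607.4 -173.3]
vertex dir rel tool x, cw: -7.3 18.8 [ 607.1 -173.5]
vertex dir rel tool x, cw: -7.6 18.6 [ 608.1 -173. ]
at [ 662.1 -149.2  287.9] psi -157.7 q6 -129.0 t 6.55 tilt [0. 0.]
[60.2 -1.6 77.9] turn 21.3
```

Request:
carry_out:
  targets:
    - {"rotation": [0,0,7.5],"offset": [20,-1,0],"claw": 1}
    - {"rotation": [0,0,15],"offset": [40,-2,0],"claw": 1}
    - {"rotation": [0,0,22],"offset": [55,-2.5,8],"claw": 1}
    - {"rotation": [0,0,22],"offset": [60,-2.5,30],"claw": 1}
    - {"rotation": [0,0,22],"offset": [60,-2.5,55],"claw": 1}

```text
time_s: 7.05
eef_pos: [607.7, -175.3, 234.2]
eef_rot: [0.002, -0.002, 1.0, -0.001]
force: [0.6, 0.3, -4.0]
gripper_width: 25.9
finger_force: 30.0
```

Request:
carry_out:
  targets:
    - {"rotation": [0,0,0],"offset": [0,0,15],"claw": 1}
    - {"rotation": [0,0,0],"offset": [0,0,20],"claw": 1}
    - {"rotation": [0,0,0],"offset": [0,0,20],"claw": 1}
    - {"rotation": [0,0,0],"offset": [0,0,20],"claw": 1}

```text
time_s: 7.45
eef_pos: [608.4, -175.6, 214.1]
eef_rot: [0.001, -0.002, 1.0, -0.0]
force: [0.3, 0.4, -2.2]
gripper_width: 26.2
finger_force: 30.0
```

```bash
python3 - <<'E'
from h import *
s=st();plan((607,-173.5,192),181-360,1)
c=cam("scene");f=c[0][140:260,220:340];cv2.imwrite("pics/s2.png",cv2.resize(f,(600,600),interpolation=cv2.INTER_CUBIC)[:,:,::-1])
E
```

```text
t 7.45 pos [ 608.4 -175.6  214.1] psi -179.8 tiltz [ 0.0019 -0.0007] F [ 0.3  0.4 -2.2] Ftool [-0.3  0.4  2.2] M [ 0.04 -0.12 -0.  ] ff 30.0 w 26.2 q6 -111.1
at [ 608.4 -175.6  214.1] psi -179.8 q6 -111.0 t 7.45 tilt [ 0.002 -0.001]
[ 1.4  2.1 22.1] turn -0.8
```

View pics/s2.png

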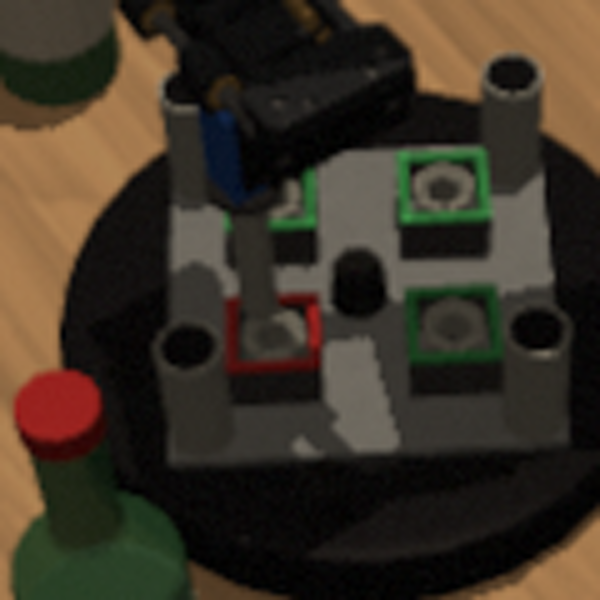

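Request:
carry_out:
  targets:
    - {"rotation": [0,0,0],"offset": [1,0.5,8],"claw": 1}
    - {"rotation": [0,0,0],"offset": [1,0.5,14],"claw": 1}
    - {"rotation": [0,0,0],"offset": [1,0.5,19],"claw": 1}
    - {"rotation": [0,0,0],"offset": [1,0.5,23],"claw": 1}
    - {"rotation": [0,0,0],"offset": [1,0.5,25],"claw": 1}

```text
time_s: 8.0
eef_pos: [606.8, -174.7, 190.5]
eef_rot: [0.0, -0.001, 1.0, 0.0]
force: [-4.7, 3.6, 13.0]
gripper_width: 26.0
finger_force: 30.0
```

```bash
python3 -c "
from h import *
st()"
```

```text
t 8.0 pos [ 606.8 -174.7  190.5] psi -179.8 tiltz [0.0003 0.0009] F [-4.7  3.6 13. ] Ftool [  4.7   3.6 -13. ] M [ 1.02  1.15 -0.  ] ff 30.0 w 26.0 q6 -111.1
```

Request:
carry_out:
  targets:
    - {"rotation": [0,0,0],"offset": [1,1,0],"claw": 1}
    - {"rotation": [0,0,0],"offset": [1,1,2],"claw": 1}
    - {"rotation": [0,0,0],"offset": [1,1,3],"claw": 1}

```text
time_s: 8.3
eef_pos: [605.7, -174.0, 186.1]
eef_rot: [0.0, -0.001, 1.0, 0.0]
force: [-0.4, 0.5, -2.3]
gripper_width: 26.0
finger_force: 30.0
```

```bash
python3 -c "
from h import *
st()"
```

```text
t 8.3 pos [ 605.7 -174.   186.1] psi -179.8 tiltz [0.0006 0.0001] F [-0.4  0.5 -2.3] Ftool [0.4 0.5 2.3] M [ 0.3   0.19 -0.07] ff 30.0 w 26.0 q6 -111.1
```

The force fell to zero, so the key is entering. Pushing down.

Request:
carry_out:
  targets:
    - {"rotation": [0,0,0],"offset": [0,0,4],"claw": 1}
    - {"rotation": [0,0,0],"offset": [0,0,8],"claw": 1}
    - {"rotation": [0,0,0],"offset": [0,0,11],"claw": 1}
    - {"rotation": [0,0,0],"offset": [0,0,14],"claw": 1}
    - {"rotation": [0,0,0],"offset": [0,0,14],"claw": 1}

```text
time_s: 8.8
eef_pos: [605.7, -174.2, 172.1]
eef_rot: [-0.0, -0.001, 1.0, 0.0]
force: [-3.5, 1.7, 4.4]
gripper_width: 25.8
finger_force: 30.0
```

```bash
python3 -c "
from h import *
st()"
```

```text
t 8.8 pos [ 605.7 -174.2  172.1] psi -179.8 tiltz [-0.0002  0.0001] F [-3.5  1.7  4.4] Ftool [ 3.5  1.7 -4.4] M [0.56 0.81 0.01] ff 30.0 w 25.8 q6 -111.1
```

Request:
carry_out:
  targets:
    - {"rotation": [0,0,4],"offset": [0.7,0.4,0],"claw": 1}
    - {"rotation": [0,0,11],"offset": [0.7,0.4,0],"claw": 1}
    - {"rotation": [0,0,18],"offset": [0.7,0.4,0],"claw": 1}
    - {"rotation": [0,0,25],"offset": [0.7,0.4,0],"claw": 1}
    - {"rotation": [0,0,32],"offset": [0.7,0.4,0],"claw": 1}

```text
time_s: 9.3
eef_pos: [605.6, -173.3, 172.1]
eef_rot: [0.001, 0.276, 0.961, 0.001]
force: [-1.6, 2.4, 3.5]
gripper_width: 26.2
finger_force: 30.0
```

```bash
python3 -c "
from h import *
st()"
```

```text
t 9.3 pos [ 605.6 -173.3  172.1] psi 147.9 tiltz [0.0017 0.0009] F [-1.6  2.4  3.5] Ftool [ 2.6  1.1 -3.5] M [0.74 0.23 0.1 ] ff 30.0 w 26.2 q6 -78.8
```

Request:
carry_out:
  targets:
    - {"rotation": [0,0,8],"offset": [0,0,0],"claw": 1}
    - {"rotation": [0,0,16],"offset": [0,0,0],"claw": 1}
    - {"rotation": [0,0,24],"offset": [0,0,0],"claw": 1}
    - {"rotation": [0,0,32],"offset": [0,0,0],"claw": 1}
    - {"rotation": [0,0,40],"offset": [0,0,0],"claw": 1}

```text
time_s: 9.8
eef_pos: [606.1, -172.9, 172.2]
eef_rot: [0.001, 0.589, 0.808, 0.001]
force: [-0.9, 3.8, 2.8]
gripper_width: 25.9
finger_force: 30.0
```

Request:
carry_out:
  targets:
    - {"rotation": [0,0,8],"offset": [0,0,0],"claw": 1}
    - {"rotation": [0,0,16],"offset": [0,0,0],"claw": 1}
    - {"rotation": [0,0,24],"offset": [0,0,0],"claw": 1}
    - {"rotation": [0,0,32],"offset": [0,0,0],"claw": 1}
    - {"rotation": [0,0,40],"offset": [0,0,0],"claw": 1}

```text
time_s: 10.3
eef_pos: [606.7, -172.9, 172.1]
eef_rot: [0.001, 0.83, 0.558, 0.002]
force: [1.7, 3.3, 1.6]
gripper_width: 25.5
finger_force: 30.0
```

```bash
python3 -c "
from h import *
st()"
```

```text
t 10.3 pos [ 606.7 -172.9  172.1] psi 67.9 tiltz [0.0046 0.0013] F [1.7 3.3 1.6] Ftool [ 3.7  0.3 -1.6] M [ 0.81 -0.49  0.17] ff 30.0 w 25.5 q6 1.2
```

Request:
carry_out:
  targets:
    - {"rotation": [0,0,8],"offset": [0.5,0,0],"claw": 1}
    - {"rotation": [0,0,16],"offset": [0.5,0,0],"claw": 1}
    - {"rotation": [0,0,24],"offset": [0.5,0,0],"claw": 1}
    - {"rotation": [0,0,32],"offset": [0.5,0,0],"claw": 1}
    - {"rotation": [0,0,40],"offset": [0.5,0,0],"claw": 1}

```text
time_s: 10.8
eef_pos: [607.1, -173.2, 172.2]
eef_rot: [0.001, 0.971, 0.241, 0.003]
force: [2.9, 1.0, 0.3]
gripper_width: 26.1
finger_force: 30.0
```

Request:
carry_out:
  targets:
    - {"rotation": [0,0,5],"offset": [0,0,0],"claw": 1}
    - {"rotation": [0,0,10],"offset": [0,0,0],"claw": 1}
    - {"rotation": [0,0,15],"offset": [0,0,0],"claw": 1}
    - {"rotation": [0,0,20],"offset": [0,0,0],"claw": 1}

```text
time_s: 11.2
eef_pos: [607.2, -173.5, 172.2]
eef_rot: [0.001, 0.998, 0.07, 0.003]
force: [2.7, 0.4, 0.9]
gripper_width: 26.0
finger_force: 30.0
```

```bash
python3 -c "
from h import *
st()"
```

```text
t 11.2 pos [ 607.2 -173.5  172.2] psi 8.0 tiltz [ 0.0058 -0.001 ] F [2.7 0.4 0.9] Ftool [ 2.8  0.  -0.9] M [ 0.19 -0.66  0.12] ff 30.0 w 26.0 q6 61.2
```

Now small steps towards the stop, watching the moment.

Request:
carry_out:
  targets:
    - {"rotation": [0,0,3],"offset": [0,0,0],"claw": 1}
    - {"rotation": [0,0,6],"offset": [0,0,0],"claw": 1}
    - {"rotation": [0,0,9],"offset": [0,0,0],"claw": 1}
    - {"rotation": [0,0,12],"offset": [0,0,0],"claw": 1}

```text
time_s: 11.6
eef_pos: [607.2, -173.7, 172.2]
eef_rot: [0.001, 0.999, -0.034, 0.003]
force: [2.6, 0.8, -0.1]
gripper_width: 25.9
finger_force: 30.0
```

```bash
python3 -c "
from h import *
st()"
```

```text
t 11.6 pos [ 607.2 -173.7  172.2] psi -3.9 tiltz [ 0.0058 -0.0014] F [ 2.6  0.8 -0.1] Ftool [ 2.6 -1.   0.1] M [ 0.05 -0.67  0.14] ff 30.0 w 25.9 q6 73.1
```

Request:
carry_out:
  targets:
    - {"rotation": [0,0,3],"offset": [0,0,0],"claw": 1}
    - {"rotation": [0,0,6],"offset": [0,0,0],"claw": 1}
    - {"rotation": [0,0,9],"offset": [0,0,0],"claw": 1}
    - {"rotation": [0,0,12],"offset": [0,0,0],"claw": 1}

```text
time_s: 12.0
eef_pos: [607.2, -173.9, 172.1]
eef_rot: [0.0, 0.99, -0.139, 0.003]
force: [2.8, -1.3, 0.4]
gripper_width: 25.6
finger_force: 30.0
```

```bash
python3 -c "
from h import *
st()"
```

```text
t 12.0 pos [ 607.2 -173.9  172.1] psi -15.9 tiltz [ 0.0057 -0.0018] F [ 2.8 -1.3  0.4] Ftool [ 3.1  0.4 -0.4] M [-0.03 -0.61  0.1 ] ff 30.0 w 25.6 q6 85.1
```

Request:
carry_out:
  targets:
    - {"rotation": [0,0,3],"offset": [0,0,0],"claw": 1}
    - {"rotation": [0,0,6],"offset": [0,0,0],"claw": 1}
    - {"rotation": [0,0,9],"offset": [0,0,0],"claw": 1}
    - {"rotation": [0,0,12],"offset": [0,0,0],"claw": 1}

```text
time_s: 12.4
eef_pos: [607.1, -174.1, 172.2]
eef_rot: [0.0, 0.97, -0.241, 0.003]
force: [2.3, -0.7, 1.0]
gripper_width: 26.1
finger_force: 30.0
```

```bash
python3 -c "
from h import *
st()"
```

```text
t 12.4 pos [ 607.1 -174.1  172.2] psi -27.9 tiltz [ 0.0056 -0.0022] F [ 2.3 -0.7  1. ] Ftool [ 2.4 -0.4 -1. ] M [-0.12 -0.56  0.14] ff 30.0 w 26.1 q6 97.1
```

Request:
carry_out:
  targets:
    - {"rotation": [0,0,3],"offset": [0,0,0],"claw": 1}
    - {"rotation": [0,0,6],"offset": [0,0,0],"claw": 1}
    - {"rotation": [0,0,9],"offset": [0,0,0],"claw": 1}
    - {"rotation": [0,0,12],"offset": [0,0,0],"claw": 1}

```text
time_s: 12.8
eef_pos: [607.0, -174.2, 172.2]
eef_rot: [0.0, 0.94, -0.342, 0.003]
force: [2.1, -0.7, 1.8]
gripper_width: 25.7
finger_force: 30.0
```

```bash
python3 -c "
from h import *
st()"
```

```text
t 12.8 pos [ 607.  -174.2  172.2] psi -39.9 tiltz [ 0.0053 -0.0025] F [ 2.1 -0.7  1.8] Ftool [ 2.1 -0.8 -1.8] M [-0.16 -0.48  0.27] ff 30.0 w 25.7 q6 109.1
```

Request:
carry_out:
  targets:
    - {"rotation": [0,0,2],"offset": [0,0,0],"claw": 1}
    - {"rotation": [0,0,4],"offset": [0,0,0],"claw": 1}
    - {"rotation": [0,0,4],"offset": [0,0,0],"claw": 1}

```text
time_s: 13.1
eef_pos: [607.0, -174.2, 172.2]
eef_rot: [0.0, 0.928, -0.373, 0.003]
force: [3.6, -1.5, 0.5]
gripper_width: 26.0
finger_force: 30.0
```

```bash
python3 -c "
from h import *
st()"
```

```text
t 13.1 pos [ 607.  -174.2  172.2] psi -43.8 tiltz [ 0.0051 -0.0026] F [ 3.6 -1.5  0.5] Ftool [ 3.6 -1.4 -0.4] M [-0.31 -0.77  0.48] ff 30.0 w 26.0 q6 112.9
```

Request:
carry_out:
  targets:
    - {"rotation": [0,0,3],"offset": [0,0,0],"claw": 1}
    - {"rotation": [0,0,6],"offset": [0,0,0],"claw": 1}
    - {"rotation": [0,0,6],"offset": [0,0,0],"claw": 1}

```text
time_s: 13.4
eef_pos: [606.9, -174.2, 172.2]
eef_rot: [0.0, 0.907, -0.42, 0.003]
force: [3.7, -2.9, 2.0]
gripper_width: 26.1
finger_force: 30.2
```

```bash
python3 -c "
from h import *
st()"
```

```text
t 13.4 pos [ 606.9 -174.2  172.2] psi -49.7 tiltz [ 0.005  -0.0029] F [ 3.7 -2.9  2. ] Ftool [ 4.6 -1.  -2. ] M [-0.54 -1.08  0.78] ff 30.2 w 26.1 q6 118.9
```

Torque climbs to 0.78 N·m, about ten times the running friction, so the bolt is against its stop. Easing off the twist.

Request:
carry_out:
  targets:
    - {"rotation": [0,0,-4],"offset": [0,0,0],"claw": 1}
    - {"rotation": [0,0,-8],"offset": [0,0,0],"claw": 1}
    - {"rotation": [0,0,-12],"offset": [0,0,0],"claw": 1}
    - {"rotation": [0,0,-12],"offset": [0,0,0],"claw": 1}

```text
time_s: 13.8
eef_pos: [607.0, -174.2, 172.2]
eef_rot: [0.0, 0.946, -0.323, 0.003]
force: [4.1, -2.5, 2.5]
gripper_width: 25.9
finger_force: 30.0
```

```bash
python3 -c "
from h import *
st()"
```

```text
t 13.8 pos [ 607.  -174.2  172.2] psi -37.7 tiltz [ 0.0056 -0.0021] F [ 4.1 -2.5  2.5] Ftool [ 4.7 -0.5 -2.5] M [-0.53 -1.19  0.09] ff 30.0 w 25.9 q6 106.9
```

Request:
carry_out:
  targets:
    - {"rotation": [0,0,-2],"offset": [0.8,0,0],"claw": 1}
    - {"rotation": [0,0,-2.5],"offset": [0.8,0,-2],"claw": 1}
    - {"rotation": [0,0,-2.5],"offset": [0.8,0,-6],"claw": 1}

```text
time_s: 14.1
eef_pos: [605.0, -172.9, 172.6]
eef_rot: [-0.001, 0.953, -0.304, -0.001]
force: [7.5, -1.1, -22.8]
gripper_width: 26.1
finger_force: 30.0
```

```bash
python3 -c "
from h import *
st()"
```

```text
t 14.1 pos [ 605.  -172.9  172.6] psi -35.4 tiltz [-0.002   0.0027] F [  7.5  -1.1 -22.8] Ftool [ 6.9 -3.4 22.7] M [-0.03 -1.85 -0.03] ff 30.0 w 26.1 q6 104.4
```

It is binding. I'll relax the pull, rotate to the middle of the play, and draw again.

Request:
carry_out:
  targets:
    - {"rotation": [0,0,0],"offset": [0,0,5],"claw": 1}
    - {"rotation": [0,0,-2],"offset": [0,0,5],"claw": 1}
    - {"rotation": [0,0,-3],"offset": [0,0,5],"claw": 1}

```text
time_s: 14.4
eef_pos: [605.6, -173.2, 172.3]
eef_rot: [-0.001, 0.961, -0.278, -0.001]
force: [0.9, 0.8, 4.8]
gripper_width: 26.0
finger_force: 30.0
```

```bash
python3 -c "
from h import *
st()"
```

```text
t 14.4 pos [ 605.6 -173.2  172.3] psi -32.3 tiltz [-0.0006  0.0015] F [0.9 0.8 4.8] Ftool [ 0.4 -1.2 -4.8] M [ 0.55  0.22 -0.06] ff 30.0 w 26.0 q6 101.4
```

Request:
carry_out:
  targets:
    - {"rotation": [0,0,0],"offset": [0,0,-3],"claw": 1}
    - {"rotation": [0,0,0],"offset": [0,0,-6],"claw": 1}
    - {"rotation": [0,0,0],"offset": [0,0,-6],"claw": 1}

```text
time_s: 14.7
eef_pos: [604.7, -172.7, 172.6]
eef_rot: [-0.001, 0.96, -0.279, -0.002]
force: [7.0, -0.9, -14.3]
gripper_width: 25.9
finger_force: 30.0
```

```bash
python3 -c "
from h import *
st()"
```

```text
t 14.7 pos [ 604.7 -172.7  172.6] psi -32.4 tiltz [-0.0031  0.0027] F [  7.   -0.9 -14.3] Ftool [ 6.5 -3.  14.3] M [ 0.19 -1.63 -0.04] ff 30.0 w 25.9 q6 101.5
```

Request:
carry_out:
  targets:
    - {"rotation": [0,0,0],"offset": [0.8,-0.5,0],"claw": 1}
    - {"rotation": [0,0,0],"offset": [1.7,-1,-1],"claw": 1}
    - {"rotation": [0,0,0],"offset": [2.2,-1,-2],"claw": 1}

```text
time_s: 15.0
eef_pos: [605.3, -172.9, 172.7]
eef_rot: [-0.001, 0.96, -0.279, -0.005]
force: [5.8, -0.5, -27.2]
gripper_width: 26.0
finger_force: 30.0
```

```bash
python3 -c "
from h import *
st()"
```

```text
t 15.0 pos [ 605.3 -172.9  172.7] psi -32.4 tiltz [-0.0085  0.0037] F [  5.8  -0.5 -27.2] Ftool [ 5.4 -2.7 27.1] M [ 0.02 -1.4  -0.04] ff 30.0 w 26.0 q6 101.5
```

It is still binding, so I'll take a fresh hold: unload, release so the key relaxes in the socket, regrip and draw.

Request:
carry_out:
  targets:
    - {"rotation": [0,0,0],"offset": [0,0,4],"claw": 1}
    - {"rotation": [0,0,0],"offset": [0,0,7],"claw": 1}
    - {"rotation": [0,0,0],"offset": [0,0,7],"claw": 0.2}
    - {"rotation": [0,0,0],"offset": [0,0,7],"claw": 0.2}
    - {"rotation": [0,0,0],"offset": [0,0,7],"claw": 0.2}

```text
time_s: 15.5
eef_pos: [609.5, -174.8, 175.4]
eef_rot: [0.0, 0.96, -0.278, 0.002]
force: [0.2, -0.6, 1.2]
gripper_width: 37.4
finger_force: 0.0
```

```bash
python3 - <<'E'
from h import *
st()
c=cam("wrist");cv2.imwrite("pics/w5.png",c[0][:,:,::-1]);st()
b=blobs(c[0],*BLUE,200)
for k in b[:2]: print(cv2.minAreaRect(k),cv2.contourArea(k))
E
```

```text
t 15.5 pos [ 609.5 -174.8  175.4] psi -32.3 tiltz [ 0.0043 -0.0021] F [ 0.2 -0.6  1.2] Ftool [ 0.5  0.4 -1.2] M [ 0.1   0.03 -0.03] ff 0.0 w 37.4 q6 101.5
t 15.55 pos [ 609.2 -174.7  174.9] psi -32.3 tiltz [ 0.0035 -0.0017] F [-0.6 -0.2 -0.3] Ftool [-0.4  0.5  0.3] M [0.07 0.01 0.02] ff 0.0 w 37.6 q6 101.5
((331.5, 314.5), (79.0, 71.0), 90.0) 5039.5
```

View pics/w5.png

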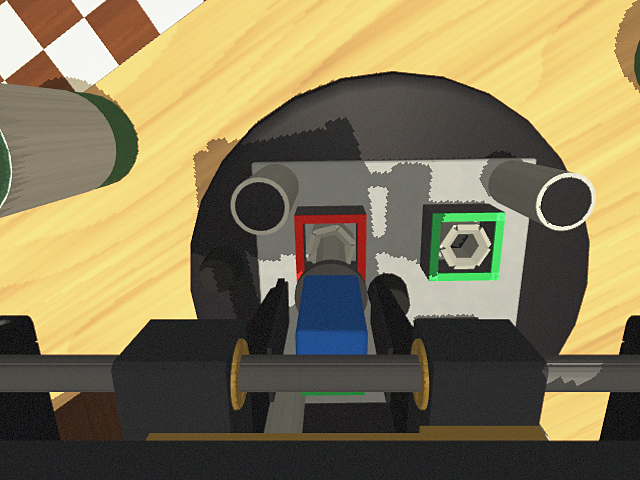

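The picture shows the key standing upright and free in the red socket, its handle at (332,320) centred between the pads. Regripping.

Request:
carry_out:
  targets:
    - {"rotation": [0,0,0],"offset": [-2,0.3,2],"claw": 0.2}
    - {"rotation": [0,0,0],"offset": [-2,0.3,2],"claw": 1}
    - {"rotation": [0,0,0],"offset": [-2,0.3,2],"claw": 1}
    - {"rotation": [0,0,0],"offset": [-2,0.3,2],"claw": 1}
    - {"rotation": [0,0,0],"offset": [-2,0.3,2],"claw": 1}

```text
time_s: 16.05
eef_pos: [606.1, -173.3, 170.6]
eef_rot: [0.0, 0.96, -0.278, -0.0]
force: [-1.1, -0.3, -0.5]
gripper_width: 25.7
finger_force: 30.0
```

```bash
python3 -c "
from h import *
st()"
```

```text
t 16.05 pos [ 606.1 -173.3  170.6] psi -32.3 tiltz [-0.0004 -0.0001] F [-1.1 -0.3 -0.5] Ftool [-0.7  0.8  0.5] M [ 0.02  0.14 -0.03] ff 30.0 w 25.7 q6 101.5
```

Request:
carry_out:
  targets:
    - {"rotation": [0,0,0],"offset": [0,0,-2],"claw": 1}
    - {"rotation": [0,0,0],"offset": [0,0,-4],"claw": 1}
    - {"rotation": [0,0,0],"offset": [0,0,-6],"claw": 1}

```text
time_s: 16.35
eef_pos: [604.4, -172.3, 171.0]
eef_rot: [-0.001, 0.96, -0.279, -0.003]
force: [4.8, -1.0, -25.1]
gripper_width: 25.7
finger_force: 30.0
```

```bash
python3 -c "
from h import *
st()"
```

```text
t 16.35 pos [ 604.4 -172.3  171. ] psi -32.3 tiltz [-0.0056  0.0029] F [  4.8  -1.  -25.1] Ftool [ 4.8 -1.7 25. ] M [-0.25 -1.43 -0.03] ff 30.0 w 25.7 q6 101.5
```

The pull also produces a side moment (My about −1.4) that jams the key in the socket. I'll tilt slightly to cancel it while pulling.

Request:
carry_out:
  targets:
    - {"rotation": [0.25,0.4,0],"offset": [0,0,1],"claw": 1}
    - {"rotation": [0.5,0.85,0],"offset": [0,0,1],"claw": 1}
    - {"rotation": [0.5,0.85,0],"offset": [0,0,1],"claw": 1}

```text
time_s: 16.65
eef_pos: [603.2, -172.3, 171.1]
eef_rot: [-0.002, 0.96, -0.278, 0.004]
force: [2.1, -2.2, -27.2]
gripper_width: 25.8
finger_force: 30.0
```

```bash
python3 -c "
from h import *
st()"
```

```text
t 16.65 pos [ 603.2 -172.3  171.1] psi -32.3 tiltz [0.009  0.0022] F [  2.1  -2.2 -27.2] Ftool [ 2.8  0.9 27.2] M [-0.16  0.18 -0.03] ff 30.0 w 25.8 q6 101.3
```

Request:
carry_out:
  targets:
    - {"rotation": [0,0,0],"offset": [0,0,4],"claw": 1}
    - {"rotation": [0,0,-1.5],"offset": [0,0,4],"claw": 1}
    - {"rotation": [0,0,-3],"offset": [0,0,4],"claw": 1}

```text
time_s: 16.95
eef_pos: [605.2, -173.4, 171.1]
eef_rot: [-0.001, 0.968, -0.252, 0.007]
force: [-3.7, -1.0, -16.5]
gripper_width: 26.2
finger_force: 30.0
```

```bash
python3 -c "
from h import *
st()"
```

```text
t 16.95 pos [ 605.2 -173.4  171.1] psi -29.2 tiltz [ 0.014  -0.0006] F [ -3.7  -1.  -16.5] Ftool [-3.   2.8 16.5] M [-0.37  1.25 -0.09] ff 30.0 w 26.2 q6 98.1
```

Request:
carry_out:
  targets:
    - {"rotation": [-0.5,-0.8,0],"offset": [0,0,0],"claw": 1}
    - {"rotation": [-0.4,-0.7,4],"offset": [0,0,-2],"claw": 1}
    - {"rotation": [-0.4,-0.7,7],"offset": [0,0,-4],"claw": 1}
    - {"rotation": [-0.4,-0.7,3],"offset": [0,0,-4],"claw": 1}
    - {"rotation": [-0.4,-0.7,0],"offset": [0,0,-4],"claw": 1}

```text
time_s: 17.45
eef_pos: [605.5, -173.0, 171.4]
eef_rot: [-0.0, 0.968, -0.252, 0.0]
force: [1.9, -2.8, -29.9]
gripper_width: 26.2
finger_force: 30.0
```

```bash
python3 -c "
from h import *
st()"
```

```text
t 17.45 pos [ 605.5 -173.   171.4] psi -29.2 tiltz [0.0001 0.0002] F [  1.9  -2.8 -29.9] Ftool [ 3.   1.5 29.9] M [-0.71 -0.39 -0.11] ff 30.0 w 26.2 q6 98.4
```

Request:
carry_out:
  targets:
    - {"rotation": [0,0,2],"offset": [0,0,-2],"claw": 1}
    - {"rotation": [0,0,3],"offset": [1.5,0,-4],"claw": 1}
    - {"rotation": [0,0,3],"offset": [-1.5,0,-5],"claw": 1}
    - {"rotation": [0,0,3],"offset": [0,0,-6],"claw": 1}

```text
time_s: 17.85
eef_pos: [603.1, -171.4, 172.8]
eef_rot: [-0.001, 0.961, -0.278, -0.004]
force: [1.4, -1.4, -42.8]
gripper_width: 26.1
finger_force: 30.0
```

```bash
python3 -c "
from h import *
st()"
```

```text
t 17.85 pos [ 603.1 -171.4  172.8] psi -32.3 tiltz [-0.0068  0.0042] F [  1.4  -1.4 -42.8] Ftool [ 2.3  0.4 42.8] M [-0.1 -0.2  0.1] ff 30.0 w 26.1 q6 101.5
```

Request:
carry_out:
  targets:
    - {"rotation": [0,0,-3],"offset": [3,0,-3],"claw": 1}
    - {"rotation": [0,0,-5],"offset": [6,0,-4],"claw": 1}
    - {"rotation": [0,0,-2],"offset": [0,0,-5],"claw": 1}
    - {"rotation": [0,0,1],"offset": [-3,0,-5],"claw": 1}
    - {"rotation": [0,0,-2],"offset": [2,0,-5],"claw": 1}

```text
time_s: 18.35
eef_pos: [608.5, -174.6, 189.0]
eef_rot: [0.0, 0.965, -0.261, 0.003]
force: [-4.1, -0.4, -7.6]
gripper_width: 25.6
finger_force: 30.0
```

```bash
python3 -c "
from h import *
st()"
```

```text
t 18.35 pos [ 608.5 -174.6  189. ] psi -30.3 tiltz [ 0.0047 -0.002 ] F [-4.1 -0.4 -7.6] Ftool [-3.3  2.4  7.6] M [-0.08  1.37  0.05] ff 30.0 w 25.6 q6 99.4
```

```bash
python3 - <<'E'
from h import *
for n in ("w3","w4","w5"):
    f=cv2.imread(f"pics/{n}.png")[:,:,::-1].copy(); print(n,cv2.boundingRect(blobs(f,*BLUE,200)[0]))
c=cam("wrist");cv2.imwrite("pics/w6.png",c[0][:,:,::-1]);print(cv2.boundingRect(blobs(c[0],*BLUE,200)[0]));st()
E
```

```text
w3 (293, 275, 74, 80)
w4 (293, 275, 74, 80)
w5 (296, 275, 72, 80)
(293, 270, 74, 85)
t 18.4 pos [ 609.2 -175.   189.4] psi -30.1 tiltz [ 0.0054 -0.0021] F [-4.7 -1.1 -7. ] Ftool [-3.5  3.3  7. ] M [-0.15  1.34  0.02] ff 30.0 w 25.6 q6 99.3
```

Request:
carry_out:
  targets:
    - {"rotation": [0,0,0],"offset": [-1.5,0,1],"claw": 1}
    - {"rotation": [0,0,0],"offset": [-3,0,1],"claw": 1}
    - {"rotation": [0,0,0],"offset": [-3,0,1],"claw": 1}

```text
time_s: 18.7
eef_pos: [608.0, -174.2, 189.4]
eef_rot: [0.001, 0.965, -0.262, 0.006]
force: [0.7, -3.4, -1.1]
gripper_width: 26.1
finger_force: 30.0
```

```bash
python3 - <<'E'
from h import *
s=st();d=optics.grab_frame("wrist");T=np.array(d["T_tool_cam"]);c=(0,d["K"],T[:3,3],T[:3,:3])
for z in range(0,28,3): print(z,proj(c,[13,0,z]).round(1)[1],end="; ")
f=d["frame"];print(cv2.boundingRect(blobs(f,*BLUE,200)[0]))
E
```

```text
t 18.7 pos [ 608.  -174.2  189.4] psi -30.4 tiltz [ 0.0115 -0.005 ] F [ 0.7 -3.4 -1.1] Ftool [2.3 2.6 1.1] M [-1.23 -0.18 -0.  ] ff 30.0 w 26.1 q6 99.5
0 275.6; 3 273.1; 6 270.7; 9 268.4; 12 266.2; 15 264.0; 18 261.9; 21 259.9; 24 257.9; 27 255.9; (293, 271, 74, 84)
```

Request:
carry_out:
  targets:
    - {"rotation": [0,0,2],"offset": [-1,0.5,0],"claw": 1}
    - {"rotation": [0,0,4],"offset": [-1,0.5,0],"claw": 1}
    - {"rotation": [0,0,6],"offset": [-1,0.5,0],"claw": 1}
    - {"rotation": [0,0,6],"offset": [-1,0.5,0],"claw": 1}

```text
time_s: 19.15
eef_pos: [607.0, -174.1, 189.3]
eef_rot: [0.0, 0.95, -0.312, 0.006]
force: [2.4, -4.8, 0.7]
gripper_width: 25.7
finger_force: 30.0
```

```bash
python3 -c "
from h import *
st()"
```

```text
t 19.15 pos [ 607.  -174.1  189.3] psi -36.4 tiltz [ 0.0116 -0.0045] F [ 2.4 -4.8  0.7] Ftool [ 4.8  2.4 -0.6] M [-1.25 -0.54  0.04] ff 30.0 w 25.7 q6 105.5
```

Request:
carry_out:
  targets:
    - {"rotation": [0,0,2],"offset": [0,0.5,0],"claw": 1}
    - {"rotation": [0,0,4],"offset": [0,0.5,0],"claw": 1}
    - {"rotation": [0,0,4],"offset": [0,0.5,0],"claw": 1}

```text
time_s: 19.45
eef_pos: [606.6, -174.2, 189.2]
eef_rot: [-0.0, 0.939, -0.345, 0.006]
force: [2.8, -3.7, 3.5]
gripper_width: 25.8
finger_force: 30.0
```

```bash
python3 -c "
from h import *
st()"
```

```text
t 19.45 pos [ 606.6 -174.2  189.2] psi -40.3 tiltz [ 0.0112 -0.0035] F [ 2.8 -3.7  3.5] Ftool [ 4.6  1.  -3.5] M [-1.07 -0.62  0.09] ff 30.0 w 25.8 q6 109.4
```

Request:
carry_out:
  targets:
    - {"rotation": [0,0,2],"offset": [0,0,0],"claw": 1}
    - {"rotation": [0,0,4],"offset": [0,0,0],"claw": 1}
    - {"rotation": [0,0,4],"offset": [0,0,0],"claw": 1}

```text
time_s: 19.75
eef_pos: [606.3, -173.9, 189.0]
eef_rot: [-0.001, 0.926, -0.377, 0.005]
force: [2.6, -4.0, 5.8]
gripper_width: 25.3
finger_force: 30.0
```

```bash
python3 -c "
from h import *
st()"
```

```text
t 19.75 pos [ 606.3 -173.9  189. ] psi -44.3 tiltz [ 0.0101 -0.003 ] F [ 2.6 -4.   5.8] Ftool [ 4.6  1.  -5.8] M [-1.06 -0.67  0.07] ff 30.0 w 25.3 q6 113.4
```

```bash
python3 - <<'E'
from h import *
c=cam("wrist");f=c[0];s=cam("scene")[0]
a=cv2.resize(f[180:360,250:410],(400,450),interpolation=cv2.INTER_CUBIC)
b=cv2.resize(s[165:245,240:310],(394,450),interpolation=cv2.INTER_CUBIC)
o=np.hstack([a,b]);print(o.shape);cv2.imwrite("pics/c7.png",o[:,:,::-1])
print(cv2.boundingRect(blobs(f,*BLUE,200)[0]));st()
E
```

```text
(450, 794, 3)
(293, 269, 74, 86)
t 19.85 pos [ 606.2 -173.8  189. ] psi -44.3 tiltz [ 0.0098 -0.0027] F [ 3.3 -3.2  5.4] Ftool [ 4.7 -0.  -5.3] M [-0.99 -0.66  0.07] ff 30.0 w 25.8 q6 113.3
```

View pics/c7.png

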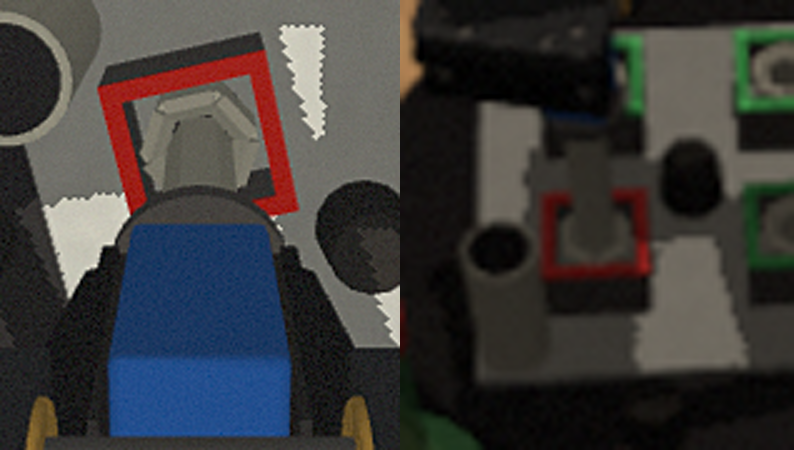

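The crop shows the socket hexagon and the frame turned about 13° against the key. So the key's hex is already out of the hexagon, with only its nose inside. Because the jammed key may have dragged the bolt back a little, I'll realign, dip back in and retighten gently.

Request:
carry_out:
  targets:
    - {"rotation": [0,0,-6.5],"offset": [0,0,-2],"claw": 1}
    - {"rotation": [0,0,-13],"offset": [0,0,-2],"claw": 1}
    - {"rotation": [0,0,-13],"offset": [0,0,2],"claw": 1}
    - {"rotation": [0,0,-13],"offset": [0,0,5],"claw": 1}
    - {"rotation": [0,0,-13],"offset": [0,0,8],"claw": 1}

```text
time_s: 20.35
eef_pos: [604.5, -172.8, 177.5]
eef_rot: [-0.001, 0.963, -0.271, 0.002]
force: [4.2, -1.8, -0.4]
gripper_width: 25.9
finger_force: 30.0
```

```bash
python3 -c "
from h import *
st()"
```

```text
t 20.35 pos [ 604.5 -172.8  177.5] psi -31.4 tiltz [ 0.0046 -0.0002] F [ 4.2 -1.8 -0.4] Ftool [ 4.5 -0.7  0.5] M [-0.6  -1.18 -0.01] ff 30.0 w 25.9 q6 100.5
```

Request:
carry_out:
  targets:
    - {"rotation": [0,0,2],"offset": [1.5,0,0],"claw": 1}
    - {"rotation": [0,0,4],"offset": [1.5,0,0],"claw": 1}
    - {"rotation": [0,0,6],"offset": [1.5,0,0],"claw": 1}
    - {"rotation": [0,0,6],"offset": [1.5,0,0],"claw": 1}

```text
time_s: 20.75
eef_pos: [605.1, -173.0, 176.5]
eef_rot: [-0.001, 0.947, -0.32, 0.001]
force: [4.1, -0.4, -4.0]
gripper_width: 26.1
finger_force: 30.0
```

```bash
python3 -c "
from h import *
st()"
```

```text
t 20.75 pos [ 605.1 -173.   176.5] psi -37.4 tiltz [0.0024 0.0015] F [ 4.1 -0.4 -4. ] Ftool [ 3.5 -2.2  4. ] M [-0.06 -1.28  0.01] ff 30.0 w 26.1 q6 106.4
```

Request:
carry_out:
  targets:
    - {"rotation": [0,0,2],"offset": [1,-0.5,0],"claw": 1}
    - {"rotation": [0,0,4],"offset": [1,-0.5,0],"claw": 1}
    - {"rotation": [0,0,4],"offset": [1,-0.5,0],"claw": 1}

```text
time_s: 21.05
eef_pos: [605.5, -173.1, 176.5]
eef_rot: [-0.001, 0.936, -0.353, -0.0]
force: [2.4, 0.8, -3.6]
gripper_width: 25.8
finger_force: 30.0
```

```bash
python3 -c "
from h import *
st()"
```

```text
t 21.05 pos [ 605.5 -173.1  176.5] psi -41.3 tiltz [0.0005 0.0018] F [ 2.4  0.8 -3.6] Ftool [ 1.3 -2.2  3.6] M [ 0.23 -0.66  0.21] ff 30.0 w 25.8 q6 110.4
```

Request:
carry_out:
  targets:
    - {"rotation": [0,0,1.5],"offset": [0.5,-0.3,0],"claw": 1}
    - {"rotation": [0,0,3],"offset": [0.5,-0.3,0],"claw": 1}
    - {"rotation": [0,0,3],"offset": [0.5,-0.3,0],"claw": 1}

```text
time_s: 21.35
eef_pos: [605.8, -173.2, 176.5]
eef_rot: [-0.001, 0.926, -0.377, -0.0]
force: [0.5, 1.9, -3.3]
gripper_width: 25.5
finger_force: 30.0
```

```bash
python3 -c "
from h import *
st()"
```

```text
t 21.35 pos [ 605.8 -173.2  176.5] psi -44.3 tiltz [-0.0003  0.0018] F [ 0.5  1.9 -3.3] Ftool [-1.  -1.7  3.3] M [0.93 0.04 0.4 ] ff 30.0 w 25.5 q6 113.4
```

The stop is confirmed at 0.40 N·m. Easing off to just zero torque, so as not to drag the bolt back, then drawing out.

Request:
carry_out:
  targets:
    - {"rotation": [0,0,-3],"offset": [0,0,0],"claw": 1}
    - {"rotation": [0,0,-5.5],"offset": [0,0,0],"claw": 1}
    - {"rotation": [0,0,-5.5],"offset": [0,0,0],"claw": 1}

```text
time_s: 21.65
eef_pos: [605.8, -173.3, 176.5]
eef_rot: [-0.001, 0.943, -0.333, -0.0]
force: [-0.8, 3.5, -3.9]
gripper_width: 25.8
finger_force: 30.0
```

Request:
carry_out:
  targets:
    - {"rotation": [0,0,0],"offset": [0,0,-2],"claw": 1}
    - {"rotation": [0,0,0],"offset": [0,0,-4],"claw": 1}
    - {"rotation": [0,0,0],"offset": [0,0,-5],"claw": 1}

```text
time_s: 21.95
eef_pos: [605.3, -173.1, 176.8]
eef_rot: [-0.001, 0.943, -0.333, -0.001]
force: [5.7, 1.3, -28.2]
gripper_width: 25.7
finger_force: 30.0
```

```bash
python3 -c "
from h import *
st()"
```

```text
t 21.95 pos [ 605.3 -173.1  176.8] psi -38.9 tiltz [-0.0015  0.0025] F [  5.7   1.3 -28.2] Ftool [ 3.7 -4.6 28.2] M [ 0.71 -1.68  0.  ] ff 30.0 w 25.7 q6 108.0
```

Request:
carry_out:
  targets:
    - {"rotation": [0,0,0],"offset": [3,-1,-3],"claw": 1}
    - {"rotation": [0,0,0],"offset": [6,-1,-5],"claw": 1}
    - {"rotation": [0,0,0],"offset": [1,0,-6],"claw": 1}
    - {"rotation": [0,0,0],"offset": [-3,0,-7],"claw": 1}
    - {"rotation": [0,0,0],"offset": [2,0,-7],"claw": 1}

```text
time_s: 22.45
eef_pos: [609.7, -176.7, 194.8]
eef_rot: [0.001, 0.943, -0.332, 0.005]
force: [-2.5, 2.1, -1.4]
gripper_width: 26.3
finger_force: 30.0
```

```bash
python3 -c "
from h import *
st()"
```

```text
t 22.45 pos [ 609.7 -176.7  194.8] psi -38.8 tiltz [ 0.0086 -0.0048] F [-2.5  2.1 -1.4] Ftool [-3.2 -0.1  1.3] M [0.91 0.95 0.  ] ff 30.0 w 26.3 q6 107.9
```

Out cleanly at constant angle. Lifting and measuring the block from the earlier saved frame.

Request:
carry_out:
  targets:
    - {"rotation": [0,0,0],"offset": [-2,0,-12],"claw": 1}
    - {"rotation": [0,0,0],"offset": [-2,0,-40],"claw": 1}
    - {"rotation": [0,0,0],"offset": [-2,0,-75],"claw": 1}
    - {"rotation": [0,0,0],"offset": [-2,0,-90],"claw": 1}
    - {"rotation": [0,0,0],"offset": [-2,0,-90],"claw": 1}

```text
time_s: 22.95
eef_pos: [608.6, -175.3, 285.9]
eef_rot: [0.0, 0.943, -0.333, 0.007]
force: [0.2, 0.1, -2.3]
gripper_width: 25.4
finger_force: 30.0
```

```bash
python3 - <<'E'
from h import *
st()
d=np.load("w3.npz");c=(d["f"],d["K"],d["p"],d["R"])
P=[plane(c,u,100)[:2] for u in((217,138),(384,192),(361,268),(198,215))]
print(np.round(P,1),np.linalg.norm(P[1]-P[0]),np.linalg.norm(P[2]-P[1]))
C=np.mean(P,0);y=(P[1]-P[0])+(P[2]-P[3]);y/=np.linalg.norm(y);H=C+40*y
print("centre",C,"y ang",np.degrees(np.arctan2(y[1],y[0])),"hole",H, "hole px",plane(c,(334,215),100))
a=np.radians(23);plan((H[0]-40*np.cos(a),H[1]-40*np.sin(a),280),23,2)
E
```

```text
t 22.95 pos [ 608.6 -175.3  285.9] psi -38.8 tiltz [ 0.0123 -0.0048] F [ 0.2  0.1 -2.3] Ftool [ 0.  -0.2  2.3] M [ 0.11 -0.03 -0.01] ff 30.0 w 25.4 q6 107.9
[[522.5  98.2]
 [511.4 244.7]
 [582.6 254.1]
 [591.1 102.8]] 146.92075126516983 71.80220671839224
centre [551.90068904 174.94163538] y ang 93.76342097912088 hole [549.27521439 214.85537841] hole px [546.3135629  212.67893425 100.        ]
at [ 608.6 -175.3  285.9] psi -38.8 q6 108.0 t 22.95 tilt [ 0.012 -0.005]
[-154.9 -115.7    2.9] turn -30.9
[ -73.4 -178.8    2.9] turn -30.9
```

Request:
carry_out:
  targets:
    - {"rotation": [-0.2,-0.7,0],"offset": [-10,-8,0],"claw": 1}

```text
time_s: 23.05
eef_pos: [603.5, -162.4, 279.8]
eef_rot: [-0.0, 0.943, -0.333, -0.005]
force: [0.3, 0.2, -4.5]
gripper_width: 25.9
finger_force: 30.0
```

Request:
carry_out:
  targets:
    - {"rotation": [0,0,-6],"offset": [-29,-21,0],"claw": 1}
    - {"rotation": [0,0,-12],"offset": [-58,-43,1],"claw": 1}
    - {"rotation": [0,0,-18],"offset": [-87,-65,2],"claw": 1}
    - {"rotation": [0,0,-25],"offset": [-116,-86,3],"claw": 1}
    - {"rotation": [0,0,-31],"offset": [-145,-108,3],"claw": 1}

```text
time_s: 23.55
eef_pos: [556.4, 15.4, 274.7]
eef_rot: [-0.002, 0.998, -0.066, -0.007]
force: [-0.1, 0.4, -3.1]
gripper_width: 25.5
finger_force: 30.0
```

Request:
carry_out:
  targets:
    - {"rotation": [0,0,-7.5],"offset": [-18,-44,1],"claw": 1}
    - {"rotation": [0,0,-15],"offset": [-36,-88,2],"claw": 1}
    - {"rotation": [0,0,-23],"offset": [-54,-132,3],"claw": 1}
    - {"rotation": [0,0,-31],"offset": [-68,-165,3],"claw": 1}
    - {"rotation": [0,0,-31],"offset": [-73,-179,3],"claw": 1}

```text
time_s: 24.05
eef_pos: [507.9, 203.6, 273.3]
eef_rot: [-0.003, 0.979, 0.203, -0.006]
force: [0.5, 0.2, -3.4]
gripper_width: 25.7
finger_force: 30.0
```

Request:
carry_out:
  targets:
    - {"rotation": [0,0,0],"offset": [0,0,0],"claw": 1}
    - {"rotation": [0,0,0],"offset": [0,0,0],"claw": 1}
    - {"rotation": [0,0,0],"offset": [0,0,0],"claw": 1}

```text
time_s: 24.35
eef_pos: [510.7, 199.5, 275.2]
eef_rot: [-0.003, 0.98, 0.2, -0.004]
force: [-0.4, 0.0, -2.8]
gripper_width: 25.8
finger_force: 30.0
```

```bash
python3 - <<'E'
from h import *
s=st()
c=cam("wrist");f=c[0];cv2.imwrite("pics/w8.png",f[:,:,::-1]);np.savez("w8.npz",f=f,K=c[1],p=c[2],R=c[3])
hsv=cv2.cvtColor(f,cv2.COLOR_RGB2HSV);u=proj(c,(549,214,100));print("pred hole px",u, "tip px",proj(c,s["eef_pos"]+q2R(s["eef_rot"])@[0,0,110]))
x0,y0=int(u[0]),int(u[1])
g=cv2.cvtColor(f,cv2.COLOR_RGB2GRAY)
print(g[y0-36:y0+38:3,x0-40:x0+41:4]); print(f[y0-25,x0],f[y0,x0])
E
```

```text
t 24.35 pos [510.7 199.5 275.2] psi 23.0 tiltz [-0.0097  0.0034] F [-0.4  0.  -2.8] Ftool [-0.4 -0.2  2.8] M [ 0.03 -0.   -0.  ] ff 30.0 w 25.8 q6 82.5
pred hole px [332.92939849 166.06709944] tip px [329.65483161 236.03701008]
[[119 119 125  53  51  47  49  46  49  49  53  52  58  52  53  50  51  47
   39 112 119]
 [121 120  54  47  50  46  49  54  47  40  49  51  53  49  45  50  50  51
   55  43  43]
 [116 118  46  49  51  47  49  48  41  48  55  46  52  50  49  49  48  49
   50  49  51]
 [119 115  49  44  38  48  49  49  46  47  52  48  51  47  42  41  47  47
   48  55  47]
 [115 119  50  45  38  42  46  52  48  43  41  52  50  44  46  51  49  47
   44  43  50]
 [112  57  52  50  42  49  48  48  41  48  53  49  47  47  51  51  52  49
   50  51  47]
 [116  47  51  48  49  47  50  47  52  58  29  40  46  50  44  51  47  42
   53  47  48]
 [119  48  43  52  41  51  49  51  55  58  48  56  41  49  47  47  39  48
   47  53  53]
 [123  50  50  49  44  47  44  42  55  56  52  56  55  57  43  44  56  47
   45  47  50]
 [ 60  46  48  44  46  47  50  44  55  51  58  54  55  47  40  40  53  
[... 675 characters left out ...]
 53  52  41  46  34  50  52  51  49  48
   51  48  45]
 [ 45  47  45  49  52  53  46  49  58  58  49  52  41  50  50  50  48  45
   40  45  50]
 [ 47  55  55  42  53  50  48  51  52  57  53  57  53  46  53  50  44  53
   43  51  42]
 [ 55  48  49  51  50  51  47  41  38  50  52  51  54  53  53  53  54  50
   52  53  51]
 [ 43  49  48  50  54  52  47  51  44  42  46  45  58  58  52  50  48  53
   58  49  54]
 [109 208  21  44  46  43  45  49  50  45  49  51  44  51  52  50  56  47
   52  56  47]
 [113 199 194 199  60  48  52  54  49  50  49  49  50  54  48  51  50  55
   52  54  61]
 [102 199 197 194 193 195  67  44  50  46  48  53  42  49  49  53  50  51
   53  53  54]]
[62 37 31] [52 38 21]
```

```bash
python3 - <<'E'
from h import *
d=np.load("w8.npz");c=(d["f"],d["K"],d["p"],d["R"]);f=c[0].astype(int)
for r in (232,236,240,244,248,252,256):
    sat=f[r,290:370].max(1)-f[r,290:370].min(1); m=np.where((sat<16)&(f[r,290:370].sum(1)>180))[0]+290
    print(r,m.min() if len(m) else 0,m.max() if len(m) else 0,len(m),np.median(m) if len(m) else 0)
H=plane(c,(335.4,165),100);print("hole",H)
plan((550,212,275),23,1)
E
```

```text
232 321 337 16 329.5
236 319 340 21 330.0
240 317 341 25 329.0
244 317 342 26 329.5
248 316 342 27 329.0
252 316 343 28 329.5
256 315 343 7 318.0
hole [550.62535976 212.44575366 100.        ]
at [510.9 199.4 275.5] psi 23.0 q6 82.0 t 24.4 tilt [-0.009  0.004]
[40.9  3.7  0.5] turn 0.0
```

Request:
carry_out:
  targets:
    - {"rotation": [-0.2,0.2,0],"offset": [20,2,0],"claw": 1}
    - {"rotation": [-0.35,0.4,0],"offset": [41.5,3.5,0],"claw": 1}
    - {"rotation": [-0.35,0.4,0],"offset": [41.5,3.5,20],"claw": 1}
    - {"rotation": [-0.35,0.4,0],"offset": [41.5,3.5,40],"claw": 1}
    - {"rotation": [-0.35,0.4,0],"offset": [41.5,3.5,55],"claw": 1}

```text
time_s: 24.9
eef_pos: [549.8, 212.7, 219.1]
eef_rot: [-0.001, 0.98, 0.2, -0.001]
force: [-0.4, -0.3, -3.4]
gripper_width: 25.5
finger_force: 30.0
```

Request:
carry_out:
  targets:
    - {"rotation": [0,0,0],"offset": [0,0,3],"claw": 1}
    - {"rotation": [0,0,0],"offset": [0,0,3],"claw": 1}
    - {"rotation": [0,0,0],"offset": [0,0,3],"claw": 1}

```text
time_s: 25.2
eef_pos: [550.3, 214.0, 219.0]
eef_rot: [-0.001, 0.98, 0.201, 0.001]
force: [0.8, 0.7, -2.8]
gripper_width: 26.1
finger_force: 30.0
```

```bash
python3 -c "
from h import *
st();plan((550.2,212.2,205),23,1)"
```

```text
t 25.2 pos [550.3 214.  219. ] psi 23.1 tiltz [0.0021 0.0019] F [ 0.8  0.7 -2.8] Ftool [ 1.  -0.3  2.8] M [-0.01 -0.    0.  ] ff 30.0 w 26.1 q6 82.8
at [550.3 214.  219. ] psi 23.1 q6 83.0 t 25.2 tilt [0.002 0.002]
[-0.8  1.6 14. ] turn 0.1
```

Upright and above the hole. Lowering with a 1.5 mm correction.

Request:
carry_out:
  targets:
    - {"rotation": [0,0,0],"offset": [-0.6,1.5,6],"claw": 1}
    - {"rotation": [0,0,0],"offset": [-0.6,1.5,12],"claw": 1}
    - {"rotation": [0,0,0],"offset": [-0.6,1.5,17],"claw": 1}
    - {"rotation": [0,0,0],"offset": [-0.6,1.5,21],"claw": 1}
    - {"rotation": [0,0,0],"offset": [-0.6,1.5,24],"claw": 1}

```text
time_s: 25.7
eef_pos: [549.5, 212.4, 193.0]
eef_rot: [-0.001, 0.98, 0.201, -0.0]
force: [0.9, -0.8, -3.0]
gripper_width: 25.9
finger_force: 30.0
```

```bash
python3 -c "
from h import *
st()"
```

```text
t 25.7 pos [549.5 212.4 193. ] psi 23.2 tiltz [-0.0005  0.0012] F [ 0.9 -0.8 -3. ] Ftool [0.5 1.1 3. ] M [ 0.01 -0.05  0.06] ff 30.0 w 25.9 q6 82.7
```

Request:
carry_out:
  targets:
    - {"rotation": [0,0,0],"offset": [0,0,12],"claw": 1}
    - {"rotation": [0,0,0],"offset": [0,0,27],"claw": 1}
    - {"rotation": [0,0,0],"offset": [0,0,42],"claw": 1}
    - {"rotation": [0,0,0],"offset": [0,0,54],"claw": 1}
    - {"rotation": [0,0,0],"offset": [0,0,62],"claw": 1}

```text
time_s: 26.2
eef_pos: [548.9, 212.3, 129.4]
eef_rot: [-0.001, 0.98, 0.201, -0.001]
force: [0.1, -0.1, -3.0]
gripper_width: 25.8
finger_force: 30.0
```

```bash
python3 -c "
from h import *
st()"
```

```text
t 26.2 pos [548.9 212.3 129.4] psi 23.2 tiltz [-0.0021  0.0007] F [ 0.1 -0.1 -3. ] Ftool [0.  0.1 3. ] M [ 0.01 -0.03 -0.02] ff 30.0 w 25.8 q6 82.7
```

Request:
carry_out:
  targets:
    - {"rotation": [0,0,0],"offset": [0,0,4],"claw": 1}
    - {"rotation": [0,0,0],"offset": [0,0,8],"claw": 1}
    - {"rotation": [0,0,0],"offset": [0,0,11],"claw": 1}
    - {"rotation": [0,0,0],"offset": [0,0,13.5],"claw": 1}
    - {"rotation": [0,0,0],"offset": [0,0,14.5],"claw": 1}

```text
time_s: 26.7
eef_pos: [550.1, 212.7, 118.3]
eef_rot: [-0.001, 0.98, 0.201, 0.001]
force: [-2.5, -2.1, 3.3]
gripper_width: 25.2
finger_force: 30.0
```

```bash
python3 -c "
from h import *
st()"
```

```text
t 26.7 pos [550.1 212.7 118.3] psi 23.2 tiltz [0.001  0.0016] F [-2.5 -2.1  3.3] Ftool [-3.1  0.9 -3.3] M [-0.18  0.48 -0.02] ff 30.0 w 25.2 q6 82.7
```

Collar contact. Releasing and rising.

Request:
carry_out:
  targets:
    - {"rotation": [0,0,0],"offset": [-0.5,0,0],"claw": 1}
    - {"rotation": [0,0,0],"offset": [-0.5,0,0],"claw": 0.0}
    - {"rotation": [0,0,0],"offset": [-0.5,0,0],"claw": -0.3}
    - {"rotation": [0,0,0],"offset": [-0.5,0,0],"claw": -0.3}
    - {"rotation": [0,0,0],"offset": [-0.5,0,0],"claw": -0.3}

```text
time_s: 27.2
eef_pos: [549.4, 212.4, 117.3]
eef_rot: [-0.001, 0.98, 0.201, 0.0]
force: [0.2, 0.4, -0.1]
gripper_width: 52.5
finger_force: 0.0
```

Request:
carry_out:
  targets:
    - {"rotation": [0,0,0],"offset": [0,0,-20],"claw": -0.3}
    - {"rotation": [0,0,0],"offset": [0,0,-60],"claw": -0.3}
    - {"rotation": [0,0,0],"offset": [0,0,-105],"claw": -0.3}
    - {"rotation": [0,0,0],"offset": [0,0,-140],"claw": -0.3}
    - {"rotation": [0,0,0],"offset": [0,0,-145],"claw": -0.3}

```text
time_s: 27.7
eef_pos: [551.8, 212.9, 269.0]
eef_rot: [-0.001, 0.98, 0.201, 0.006]
force: [-0.3, -0.3, 0.8]
gripper_width: 61.7
finger_force: 0.0
```

Request:
carry_out:
  targets:
    - {"rotation": [0,0,0],"offset": [0,0,0],"claw": -0.3}
    - {"rotation": [0,0,0],"offset": [0,0,0],"claw": -0.3}
    - {"rotation": [0,0,0],"offset": [0,0,0],"claw": -0.3}

```text
time_s: 28.0
eef_pos: [548.2, 211.8, 259.4]
eef_rot: [-0.0, 0.98, 0.201, -0.002]
force: [1.3, -0.1, 0.6]
gripper_width: 61.8
finger_force: 0.0
```

```bash
python3 - <<'E'
from h import *
s=st();c=cam("wrist");f=c[0];cv2.imwrite("pics/w9.png",f[:,:,::-1])
hsv=cv2.cvtColor(f,cv2.COLOR_RGB2HSV)
b=blobs(f,*BLUE,200)
for k in b[:2]: print("blue",cv2.boundingRect(k),cv2.contourArea(k),cv2.minAreaRect(k))
# predicted px of handle top corners (z161) and bottom for a fully home upright key at tool axis
for nm,z in(("top161",161),("grip",133.5),("bottom106",106)): print(nm,proj(c,(s["eef_pos"][0],s["eef_pos"][1],z)).round(1))
print("w1 ref")
g=cv2.imread("pics/w1.png")[:,:,::-1].copy()
for k in blobs(g,*BLUE,200)[:2]: print(cv2.boundingRect(k),cv2.contourArea(k))
# tops: bright face
for n,im in(("now",f),("w1",g)):
    k=blobs(im,*BLUE,200)[0];x,y,w,h=cv2.boundingRect(k);print(n,[int(im[r,x+w//2].sum()) for r in range(y,y+h,3)])
for n,x,y in(("top",0,0),("scene",0,0)):
    t=cam(n)
    for k in blobs(t[0],*BLUE,25)[:4]: print(n,cv2.boundingRect(k),cv2.contourArea(k),cv2.minAreaRect(k)[0])
E
```

```text
t 28.0 pos [548.2 211.8 259.4] psi 23.2 tiltz [-0.0039  0.0002] F [ 1.3 -0.1  0.6] Ftool [ 1.2  0.6 -0.6] M [-0.06 -0.04  0.01] ff 0.0 w 61.8 q6 82.7
blue (311, 204, 38, 51) 1763.0 ((329.5, 229.0), (50.0, 37.0), 90.0)
blue (384, 108, 37, 31) 745.0 ((401.92059326171875, 122.00125122070312), (30.865962982177734, 26.750503540039062), 17.52556800842285)
top161 [329.9 240.2]
grip [329.9 229.6]
bottom106 [329.9 220.6]
w1 ref
(315, 210, 38, 51) 1757.5
(257, 281, 30, 40) 737.5
now [130, 153, 156, 146, 138, 136, 224, 241, 241, 230, 222, 227, 205, 216, 229, 200, 439]
w1 [132, 157, 142, 157, 133, 113, 202, 206, 207, 214, 202, 181, 223, 196, 192, 213, 210]
top (500, 138, 73, 85) 5626.5 (535.9971923828125, 179.93492126464844)
scene (97, 81, 107, 71) 4019.5 (149.62301635742188, 114.1300277709961)
scene (390, 288, 15, 15) 117.0 (397.5, 295.5000305175781)
scene (348, 316, 11, 11) 61.5 (353.2500305175781, 320.7500305175781)
```

The key is home: its image size and height match those before pick-up. Before handing in, I'll check the red bolt's angle against the tight green ones.

Request:
carry_out:
  targets:
    - {"rotation": [0,0,0],"offset": [-12,28,-10],"claw": -0.3}
    - {"rotation": [0,0,0],"offset": [-29,69,-13],"claw": -0.3}
    - {"rotation": [0,0,0],"offset": [-46,110,-13],"claw": -0.3}
    - {"rotation": [0,0,0],"offset": [-62,150,-13],"claw": -0.3}
    - {"rotation": [0,0,0],"offset": [-79,190,-13],"claw": -0.3}

```text
time_s: 28.65
eef_pos: [551.0, 4.8, 274.3]
eef_rot: [-0.001, 0.98, 0.201, -0.0]
force: [0.9, -0.4, 0.3]
gripper_width: 61.8
finger_force: 0.0
```

Request:
carry_out:
  targets:
    - {"rotation": [0,0,0],"offset": [-17,41,-5],"claw": -0.3}
    - {"rotation": [0,0,0],"offset": [-34,82,-10],"claw": -0.3}
    - {"rotation": [0,0,0],"offset": [-51,123,-13],"claw": -0.3}
    - {"rotation": [0,0,0],"offset": [-67,160,-13],"claw": -0.3}
    - {"rotation": [0,0,0],"offset": [-79,187,-13],"claw": -0.3}

```text
time_s: 29.15
eef_pos: [551.8, -199.1, 287.0]
eef_rot: [-0.001, 0.98, 0.2, -0.0]
force: [0.4, 0.3, -0.7]
gripper_width: 61.7
finger_force: 0.0
```

Request:
carry_out:
  targets:
    - {"rotation": [0,0,0],"offset": [0,0,0],"claw": -0.3}
    - {"rotation": [0,0,0],"offset": [0,0,0],"claw": -0.3}
    - {"rotation": [0,0,0],"offset": [0,0,0],"claw": -0.3}

```text
time_s: 29.45
eef_pos: [552.3, -195.6, 287.2]
eef_rot: [-0.001, 0.98, 0.201, 0.0]
force: [-0.8, 0.3, -0.2]
gripper_width: 61.6
finger_force: 0.0
```

```bash
python3 - <<'E'
from h import *
st()
cn=cam("wrist");cv2.imwrite("pics/w10.png",cn[0][:,:,::-1])
d=np.load("w4.npz");c4=(d["f"],d["K"],d["p"],d["R"])
def hexes(c):
    f=c[0];g=cv2.cvtColor(f,cv2.COLOR_RGB2GRAY)
    for nm,col in(("red",RED),("green",GREEN)):
        for b in blobs(f,*col,300):
            (u,v),(w,h),a=cv2.minAreaRect(b)
            if not 0.8<w/h<1.25 or w>90: continue
            # rectify a 60 mm window of plane z=84 (8 px/mm)
            o=plane(c,(u,v),86)[:2]
            n=360;X=np.array([[[0,0],[n,0],[n,n],[0,n]]],np.float32)[0]
            W=[proj(c,(o[0]+(x-n/2)/8,o[1]-(y-n/2)/8,84)) for x,y in X]
            im=cv2.warpPerspective(g,cv2.getPerspectiveTransform(np.float32(W),X),(n,n))
            core=cv2.GaussianBlur(im,(0,0),3)
            fr=[(plane(c,p,89)[:2]) for p in cv2.boxPoints(((u,v),(w,h),a))]
            e=fr[1]-fr[0];fa=np.degrees(np.arctan2(e[1],e[0]))%90
            best=[]
            for th in range(50,121,10):
                cs,_=cv2.findContours((core<th).astype(np.uint8),cv2.RETR_LIST,cv2.CHAIN_APPROX_NONE)
                for k in cs:
                    A=cv2.contourArea(k)/64
                    if 150<A<330:
                        m=cv2.moments(k);cx,cy=m["m10"]/m["m00"],m["m01"]/m["m00"]
                        if np.hypot(cx-n/2,cy-n/2)>50: continue
                        p=k[:,0,:]-[cx,cy];z=p[:,0]-1j*p[:,1];ang=np.degrees(np.angle(np.sum(np.abs(z)**6*np.exp(6j*np.angle(z)))))/6
                        best.append((th,round(A),round((ang+30)%60,1)))
            print(nm,(round(u),round(v)),o.round(1),"frame",round(fa,1),best)
print("now");hexes(cn);print("w4");hexes(c4)
E
```

```text
t 29.45 pos [ 552.3 -195.6  287.2] psi 23.2 tiltz [-0.0003  0.0021] F [-0.8  0.3 -0.2] Ftool [-0.7 -0.6  0.2] M [-0.02 -0.03  0.01] ff 0.0 w 61.6 q6 42.0
now
red (331, 143) [ 608.  -173.3] frame 57.5 [(50, 172, np.float64(30.7)), (60, 188, np.float64(30.6)), (70, 201, np.float64(30.5)), (80, 214, np.float64(30.5)), (90, 229, np.float64(30.6)), (100, 247, np.float64(30.5)), (110, 271, np.float64(30.6))]
green (251, 201) [ 530.3 -126.2] frame 58.8 [(90, 186, np.float64(20.5)), (100, 243, np.float64(29.7)), (110, 267, np.float64(29.9))]
green (387, 223) [ 560.5 -250.2] frame 58.3 [(90, 199, np.float64(27.9)), (100, 211, np.float64(27.8)), (110, 220, np.float64(27.7)), (120, 229, np.float64(27.8))]
green (309, 275) [ 483.6 -203.3] frame 61.4 [(90, 197, np.float64(29.2)), (100, 210, np.float64(29.4)), (110, 219, np.float64(29.3)), (120, 228, np.float64(29.4))]
w4
red (327, 140) [ 606.7 -173.6] frame 57.3 [(80, 198, np.float64(1.1)), (90, 214, np.float64(0.8)), (100, 224, np.float64(0.8)), (110, 232, np.float64(0.8)), (120, 240, np.float64(0.9))]
green (263, 51) [ 559.5 -250.4] frame 55.5 [(80, 196, np.float64(29.3)), (90, 211, np.float64(28.7)), (100, 221, np.float64(28.8)), (110, 230, np.float64(28.6)), (120, 238, np.float64(28.8))]
green (413, 75) [ 529.6 -126.6] frame 56.4 [(80, 175, np.float64(26.6)), (90, 226, np.float64(28.6)), (100, 243, np.float64(27.8))]
```

The red bolt's hexagon is within 1–2° of the tight green ones, which is measurement noise, and the greens are unmoved. Handing in.

```bash
python3 -c "
from cell import arm
print(arm.job_done())"
```

```text
the job is handed in; nothing more can be done
None
```

I handed the job in at about 29.5 s: the red bolt is turned clockwise to its stop (0.40 N·m on the last check) and the key hangs upright and fully home in its block. The key jammed when I first drew it out and took two goes to free. The red bolt's angle measured within 1–2° of the tight green ones; the three green bolts look unmoved in the pictures. I did not re-check the bottles, mug, tin or rubber feet.

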